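Turn a rosette block face up and nest it in the drilling board's corner

TASK

Two square wooden rosette blocks lie on the bench; one is upside down and shows the red cross on its back. Turn that one over and lay it flat on the drilling board with its turned face up, square and pushed snug against both metal stops in their corner, then let go. Leave the other block, the blue tin and the gouge where they are.

Things in the scene. Friction and masses are not known exactly. Their poses are not given: they have to be found in the camera images.
- rosette: Upside-down pale wood block, 80 g: slab 60 x 60 x 28 mm; a round darker rosette of turned rings, 54 mm across, stands 5 mm proud of its face; the plain back bears a red cross. Origin: centre of the slab; +z out of the back (starts up, must end down), x, y square to its sides. Origin 19 mm up at the start, 30 mm when stood on a narrow side (it stays there unheld), 14 mm when lying face up.
- rosette_ok: The second block, exactly like the first but already lying face up (no red cross to be seen, +z down); leave it alone. Origin: centre of its square slab.
- board: The drilling board, fixed to the bench: plywood 220 x 220 mm, 12 mm thick, with two aluminium stop bars on it, 20 mm wide, 14 mm above the plywood, one along its far (+x) edge, one along its left (+y) edge, meeting in a corner. Origin: centre of the underside; yawed up to 0.35 rad.
- corner (a point): The inner corner of the two stops, at the plywood's upper surface, 12 mm above the bench; axes as the board's. The stops' inner faces are its planes x = 0 (bar runs 180 mm from here to -y) and y = 0 (bar runs 184 mm to -x); the free plywood, about 190 mm each way, lies at negative x and y. A nested block has its origin 30 mm from both faces.
- tin: A closed blue tin with a pale top, 60 mm across, 45 mm high, 150 g; leave it alone. Origin: centre of its underside.
- gouge: A turning gouge lying on the bench beyond the blocks, 258 mm long, 26 mm thick: dark wooden handle along its -x, brass ferrule at the origin, steel blade along its +x; leave it alone. Origin: on the bench below the ferrule.
There are look-alikes about, which are no part of the job. What is shaped like the rosette but pink or yellow is not meant.

How it is judged:
At the end, for the whole second after the job is handed in: The marked block lies at rest, flat on the drilling board, rosette up (within 0.08 rad), its centre 27 to 32.5 mm from the inner face of each stop (gap at most 2.5 mm) and 11 to 17 mm above the plywood, its sides square to the stops within 0.06 rad, any of the four ways round (angle between rosette's own z axis and vertical above 3.06 rad and x of rosette in the frame of corner between -0.0325 and -0.027 m and y of rosette in the frame of corner between -0.0325 and -0.027 m and z of rosette in the frame of corner between 0.011 and 0.017 m and (angle between the x axis of rosette and the x axis of corner, either way round below 0.06 rad or angle between the x axis of rosette and the y axis of corner, either way round below 0.06 rad) and linear speed of rosette below 0.01 m/s); the robot touches nothing.
It fails at once if the other rosette block is disturbed (moved by more than 20 mm) (distance of rosette_ok from where it was at the start of the episode above 0.02 m).
It fails at once if the tin is disturbed (moved by more than 20 mm) (distance of tin from where it was at the start of the episode above 0.02 m).
It fails at once if the gouge is disturbed (moved by more than 20 mm) (distance of gouge from where it was at the start of the episode above 0.02 m).
It also fails if it takes over 72 s, if anything falls off the work surface, if the arm or the gripper's body presses on something with over 40 N, if the wrist force passes 120 N, or if a joint passes its speed limit or range.

ROBOT

A 6-joint arm with a two-finger parallel gripper is mounted at the origin on the work surface. World frame = base frame: x ahead of the robot, y to its left, z up, the work surface at z = 0. Lengths are in m, angles in rad, forces in N, time in s.
With the tool pointing down it reaches from about 0.425 to 0.95 m from the base axis. Payload 3.5 kg.
Tool frame: the origin (TCP) lies between the finger pads; the fingertips stand 14 mm ahead of it and the grasp point (between the pads) lies 5 mm behind it (ctrl.tip_extent is the distance from the TCP to the fingertips, in m); x points along the fingers, z is the direction in which the jaws open and shut, and the axes are right-handed (so a half turn about x gives the same grasp; the last joint's range is limited). The gripper opens to 85 mm and grips with 20 to 120 N. Pads are 22 mm wide; open, the fingers measure 114 mm over their backs; the gripper's body (76 mm by 85 mm) begins 54 mm behind the grasp point. The pads swing forward as they close: fully open they stand 13 mm farther back than shut.
Start: joints at [-1.295, 0.286, 1.577, -0, 1.279, -0.15], TCP at [0.279, -0.615, 0.245] pointing down, gripper open.
Joint ranges: [-2.77, 2.77], [-0.9, 2.22], [0.21, 2.48], [-1.53, 4.67], [0.24, 2.81], [-2.84, 2.84]. Speed limits (rad/s): [2.79, 2.79, 3.14, 3.14, 3.14, 3.14].

INTERFACE

Orientations are given as a unit quaternion [x, y, z, w].
In Python, from plant import ctrl gives the robot as it stands.
- The arm moves only by the tool move_arm, never from a script. Its argument "commands" is one flat list of numbers, 4 for each row, row after row: the shift along the tool's x, y, z in units of 25 mm (1.0 is 25 mm), then the turn about the tool's x in units of 5 degrees (1.0 is 5 degrees). A call has 1 to 20 rows; each row shifts and turns the commanded pose from where the row before left it, along the tool's axes as they then stand; what a row does not reach is not made up. A row lasts 1/8 s, in which the tool goes at most 62.5 mm and 10.7 degrees, less where a joint would pass 70% of its speed; a pose out of reach is approached as far as the arm can. A call is refused whole if a number of a shift passes 1 or a number of a turn 1, either way. A call with a gripper value outside its range is refused whole. "jaw" is the finger opening in mm, from 0 to 85.4, set as the call begins (left out, the last holds). The fingers move at their own pace and stop on an object; "force" is the grip in N (left out, the last holds). Time passes only in rows, so rows that do not move let the fingers close. It gives the time, the measured TCP pose, the force and the opening at its end, in the units of the state.
- ctrl.get_state(): the state, without advancing time (a new reading comes with each control period).
- ctrl.read_camera(name): name is "scene" or "top"; returns the picture (400x640x3 uint8, red, green, blue); there is no depth.
- ctrl.get_calibration(name): a dict with "camera_matrix" (3x3 intrinsics, pixels), "k1" (the pictures are not rectified: a ray, as slopes to the right and down, at radius r is drawn at 1 + k1 r^2 times it, then the intrinsics apply), "camera_from_world" (4x4, takes a point from world to camera coordinates). Camera axes: x right, y down, z forward; pixel columns grow to the right and rows downward; lengths in m; the calibration is good to about 2 mm. A picture is of the moment at which its call begins. get_calibration takes no time and is no camera call.
- ctrl.sign_off(): hands the job in, once; it reports no verdict.
The state is a dict: "time": time; "qpos": joint angles; "dq": joint speeds; "joint_efforts": joint torques, N m; "eef_pos": TCP position; "tcp_rot": TCP orientation; "contact_force": force on the tool from outside, world axes, zero at the start; "wrist_torque": the same for the moment, N m; "opening": opening from 0.0 (shut) to 1.0 (fully open).
Only numpy, scipy, OpenCV 4.12 (cv2) and the standard library are available. Lean on these libraries where they do the work, as an engineer would, in place of code of your own. Each camera call takes 0.05 s, during which the arm holds its last target.

## Working session

There is one attempt and no reset: what is moved stays moved. The work goes in short steps, Python scripts to look and compute and a tool call to move; the robot and the scene stay as the last step left them, time stands still between calls to the robot, and variables do not carry over. Pictures are saved under pics/ and viewed, and the job is handed in when it is done.

Besides the shell and the picture viewer there is one more tool, called after "Request:" as name(argument=value, ...) on one line, values as JSON. move_arm: Moves the arm, as the interface text tells. Its arguments: {"type":"object","properties":{"commands":{"type":"array"},"jaw":{"type":"number"},"force":{"type":"number"}},"required":["commands"]}

```bash
ls; mkdir -p pics
cat > h.py <<'E'
import numpy as np,cv2
from plant import ctrl
from scipy.spatial.transform import Rotation as R
def snap(n,f,crop=None,s=1):
    im=ctrl.read_camera(n); np.save('pics/'+f+'.npy',im)
    o=im[:,:,::-1]
    if crop: x0,y0,x1,y1=crop; o=o[y0:y1,x0:x1]
    o=cv2.resize(np.ascontiguousarray(o),None,fx=s,fy=s,interpolation=cv2.INTER_CUBIC); cv2.imwrite('pics/'+f+'.png',o)
def crop(f,g,c,s):
    o=np.load('pics/'+f+'.npy')[:,:,::-1]; x0,y0,x1,y1=c
    cv2.imwrite('pics/'+g+'.png',cv2.resize(np.ascontiguousarray(o[y0:y1,x0:x1]),None,fx=s,fy=s,interpolation=cv2.INTER_CUBIC))
def cal(n):
    c=ctrl.get_calibration(n); return np.array(c['camera_matrix']),c['k1'],np.array(c['camera_from_world'])
def w(n,u,v,z):
    K,k,T=cal(n); p=cv2.undistortPoints(np.array([[[u,v]]],float),K,np.array([k,0,0,0.]))[0,0]
    Ri=T[:3,:3].T; o=-Ri@T[:3,3]; d=Ri@np.array([p[0],p[1],1]); return o+d*(z-o[2])/d[2]
def px(n,P):
    K,k,T=cal(n); return cv2.projectPoints(np.array(P,float).reshape(-1,1,3),cv2.Rodrigues(T[:3,:3])[0],T[:3,3],K,np.array([k,0,0,0.]))[0].reshape(-1,2)
E
python3 -c "
from h import *
snap('scene','s0');snap('top','t0')
s=ctrl.get_state();print(s)
for n in('scene','top'):
  K,k,T=cal(n);print(n,K,k,-T[:3,:3].T@T[:3,3])"
```

```text
pics
{'time': 0.1, 'qpos': array([-1.29498191e+00,  2.87105710e-01,  1.57804288e+00,  2.53969877e-05,
        1.27865097e+00, -1.50026076e-01]), 'dq': array([-0.00203302, -0.00060683, -0.0046406 , -0.00072737, -0.00013582,
        0.00040893]), 'joint_efforts': array([-4.80919198e-05, -4.07299018e+01, -2.93700761e+01, -1.79423723e-04,
        3.40937098e-03,  1.17845797e-06]), 'eef_pos': array([ 0.2786898 , -0.61414547,  0.24405975]), 'tcp_rot': array([ 0.3835758 ,  0.59494441, -0.38253099,  0.59378515]), 'contact_force': array([-7.16986291e-01, -5.80002685e-04, -9.68314747e-01]), 'wrist_torque': array([ 0.05255179,  0.02360182, -0.03290021]), 'opening': 1.0008041782329742}
scene [[412.28785544   0.         320.3409676 ]
 [  0.         412.28785544 201.26137797]
 [  0.           0.           1.        ]] -0.09330692572316437 [0.99926199 0.4751335  0.96048163]
top [[388.31339825   0.         314.57381019]
 [  0.         388.31339825 198.71078894]
 [  0.           0.           1.        ]] -0.060501615736778175 [ 0.44638602 -0.05257212  1.08203022]
```

View pics/s0.png

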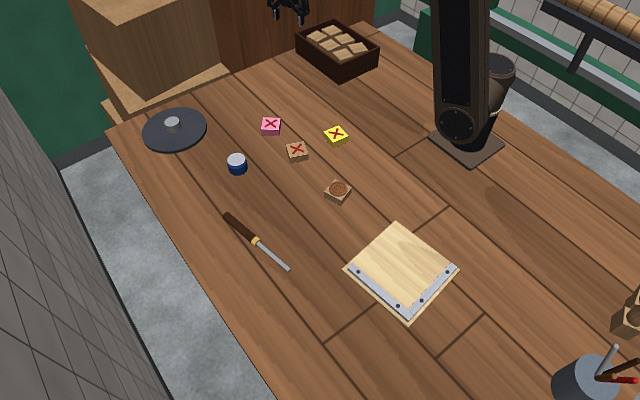

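View pics/t0.png

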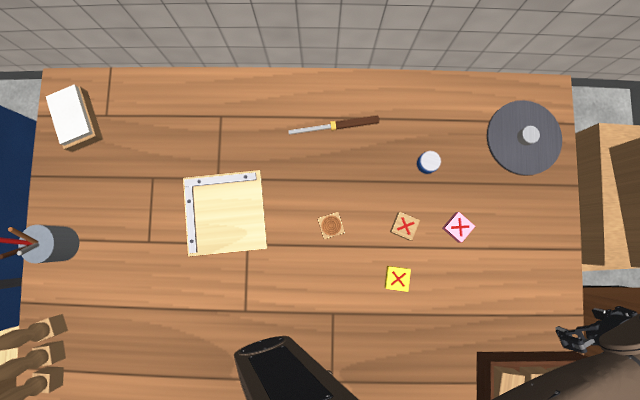

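Candidates with a cross in the top view are the pale wood block (405,226), the pink one (459,227) and the yellow one (398,279). The block at (331,225) is face up, so it is rosette_ok. Only (405,226) is plain pale wood with a red cross, and I'll confirm that in an enlarged crop.

```bash
python3 -c "
from h import *
crop('t0','c1',(305,190,485,300),4.4);crop('t0','c2',(170,160,280,265),5.5)"
```

```text
(no output)
```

View pics/c1.png

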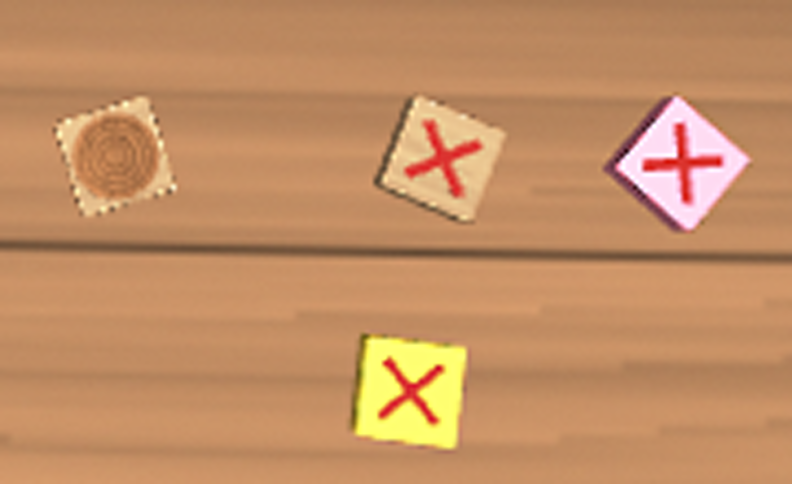

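View pics/c2.png

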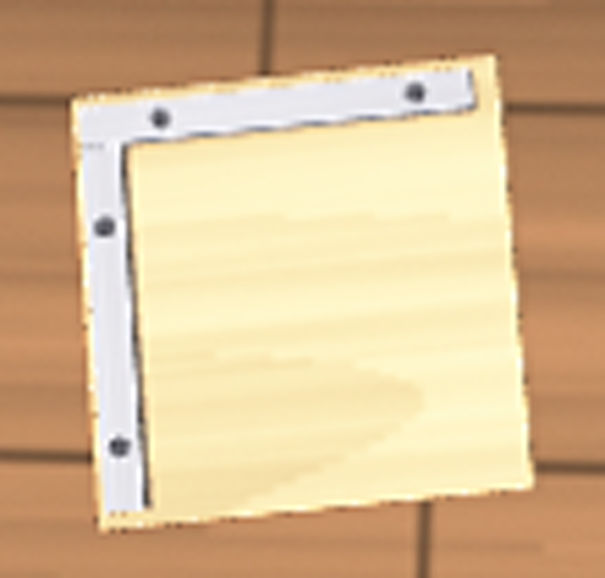

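The crop confirms it: the wood block at crop (445,160) has the red cross, and the other two crossed blocks are pink and yellow. The tool can only shift and yaw, so I'll turn the block in two steps. First I grip it off-centre and lever it upright over the outer edge of a stop bar, then I topple it onto its back. Next I measure poses.

```bash
python3 -c "
from h import *
np.set_printoptions(precision=4,suppress=True)
C1=lambda p:(305+(p[0]+.5)/4.4-.5,190+(p[1]+.5)/4.4-.5); C2=lambda p:(170+(p[0]+.5)/5.5-.5,160+(p[1]+.5)/5.5-.5)
for nm,pts,z,C in (('block',[(418,97),(507,131),(472,222),(385,182)],.033,C1),('ok',[(55,125),(148,97),(176,189),(85,215)],.028,C1),('board',[(72,100),(496,56),(534,487),(100,530)],.012,C2),('innerTop',[(121,145),(474,105),(143,510)],.026,C2),('innerbot',[(129,147),(150,505)],.012,C2)):
  P=np.array([w('top',*C(p),z) for p in pts]); print(nm,P[:,:2].tolist(),'c',P.mean(0)); d=np.diff(np.vstack([P,P[:1]]),axis=0); print(np.linalg.norm(d,axis=1),np.arctan2(d[:,1],d[:,0]))
for nm,p,z in(('tin',(430,160),.045),('gouge tip',(289,132),.01),('gouge h',(379,119),.013),('yellow',(398,279),.033),('pink',(459,227),.033)): print(nm,w('top',*p,z))
s=ctrl.get_state();print(R.from_quat(s['tcp_rot']).as_matrix(),ctrl.tip_extent)
"
```

```text
block [[0.5264159432892804, -0.27196357289972983], [0.5063897858137026, -0.3269052863683945], [0.4503051953113131, -0.30496003525854193], [0.47385612487970724, -0.2515330109359155]] c [ 0.4892 -0.2888  0.033 ]
[0.0585 0.0602 0.0584 0.0564] [-1.9203  2.7686  1.1556 -0.3707]
ok [[0.5054951007284101, -0.048715950455554505], [0.5238505634676888, -0.1058698977481854], [0.4674725217799306, -0.12381036727780048], [0.45053676170400114, -0.06814093445469616]] c [ 0.4868 -0.0866  0.028 ]
[0.06   0.0592 0.0582 0.0583] [-1.26   -2.8335  1.8661  0.3397]
board [[0.6124456336628774, 0.33191022796696235], [0.6385569701894749, 0.11438843468828608], [0.42116203638318267, 0.08810943440259522], [0.39479957316389636, 0.3060431541506843]] c [0.5167 0.2101 0.012 ]
[0.2191 0.219  0.2195 0.2192] [-1.4513 -3.0213  1.6912  0.1183]
innerTop [[0.5877445409460569, 0.3004733013675982], [0.6109558839584073, 0.12240909270008535], [0.4058302772865025, 0.2802119193184749]] c [0.5348 0.2344 0.026 ]
[0.1796 0.2588 0.183 ] [-1.4412  2.4859  0.1109]
innerbot [[0.5886571682020489, 0.30095429257642203], [0.4078677969706821, 0.2811793290199886]] c [0.4983 0.2911 0.012 ]
[0.1819 0.1819] [-3.0326  0.1089]
tin [ 0.6679 -0.3533  0.045 ]
gouge tip [0.7489 0.0355 0.01  ]
gouge h [ 0.7904 -0.2192  0.013 ]
yellow [ 0.3462 -0.2675  0.033 ]
pink [ 0.4875 -0.4338  0.033 ]
[[-0.0006  0.9107  0.4131]
 [ 0.0021  0.4131 -0.9107]
 [-1.      0.0004 -0.0022]] 0.014
```

```bash
cat >> h.py <<'E'
def go(x,y,z,yawz,p=True):
    s=ctrl.get_state(); M=R.from_quat(s['tcp_rot']).as_matrix(); d=M.T@(np.array([x,y,z])-s['eef_pos'])/.025
    c=np.arctan2(M[1,2],M[0,2]); t=-((yawz-c+np.pi)%(2*np.pi)-np.pi)
    print('pos',s['eef_pos'].round(4),'yawz',round(c,4),'| units x,y,z',d.round(3),'turn',round(np.degrees(t)/5,3),'t',round(s['time'],2),'open',round(s['opening'],3),'F',s['contact_force'].round(1))
BC=np.array([.5167,.2101]); BY=.118
def b2w(x,y): # corner frame -> world
    c,s=np.cos(BY),np.sin(BY); k=BC+np.array([[c,-s],[s,c]])@[.0817,.0817]
    return k+np.array([[c,-s],[s,c]])@[x,y]
E
python3 -c "
from h import *
print(b2w(0,0)); c=np.array([.4892,-.2888]);u=np.array([np.cos(-.375),np.sin(-.375)]);v=np.array([-u[1],u[0]])
def sq(c,h,z):return [[*(c+a*h*u+b*h*v),z] for a,b in((1,1),(1,-1),(-1,-1),(-1,1))]
im=np.load('pics/s0.npy')[:,:,::-1].copy();big=cv2.resize(im,None,fx=6,fy=6,interpolation=cv2.INTER_CUBIC)
for z in(.033,.005): cv2.polylines(big,[np.int32((px('scene',sq(c,.03,z))+.5)*6)],True,(255,0,0),1)
p=[[*b2w(a,b),z] for a,b,z in((0,-.18,.026),(0,0,.026),(-.184,0,.026),(-.184,.02,.026),(.02,.02,.026),(.02,-.18,.026))]
cv2.polylines(big,[np.int32((px('scene',p)+.5)*6)],True,(255,0,0),1)
cv2.imwrite('pics/o1.png',np.hstack([big[130*6:170*6,280*6:316*6].copy(),]));cv2.imwrite('pics/o2.png',big[215*6:330*6,335*6:465*6])
go(.4921,-.2814,.10,-.375)"
```

```text
[0.58821362 0.30085011]
pos [ 0.2787 -0.6141  0.2441] yawz -1.145 | units x,y,z [ 5.786 13.27  -8.582] turn -8.823 t 0.1 open 1.001 F [-0.7 -0.  -1. ]
```

View pics/o1.png

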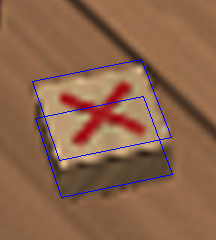

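View pics/o2.png

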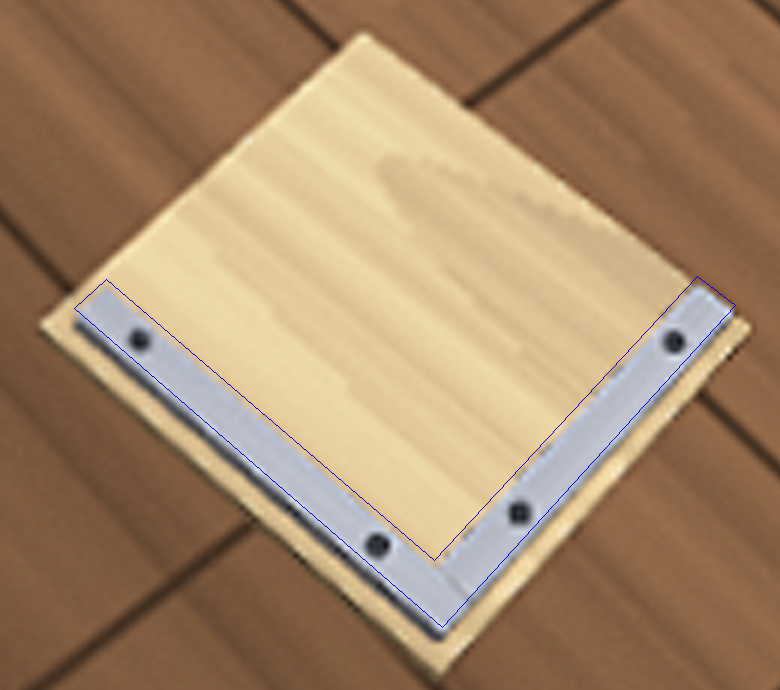

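Request:
move_arm(commands=[0.35, 0, 0, -0.98, 0.35, 0, 0, -0.98, 0.35, 0, 0, -0.98, 0.35, 0, 0, -0.98, 0.35, 0, 0, -0.98, 0.35, 0, 0, -0.98, 0.35, 0, 0, -0.98, 0.35, 0, 0, -0.98, 0.35, 0, 0, -0.98], jaw=85, force=40)

```text
time: 1.23
eef_pos: [0.2787, -0.6143, 0.1655]
tcp_rot: [0.131, 0.695, -0.13, 0.695]
contact_force: [-0.7, 0.0, 0.1]
opening: 0.997
```

```bash
python3 -c "
from h import *
go(.4921,-.2814,.10,-.375)"
```

```text
pos [ 0.2787 -0.6143  0.1655] yawz -0.3725 | units x,y,z [ 2.635 15.505  3.106] turn 0.029 t 1.23 open 0.997 F [-0.7  0.   0.1]
```

Request:
move_arm(commands=[0.16, 0.97, 0.194, 0, 0.16, 0.97, 0.194, 0, 0.16, 0.97, 0.194, 0, 0.16, 0.97, 0.194, 0, 0.16, 0.97, 0.194, 0, 0.16, 0.97, 0.194, 0, 0.16, 0.97, 0.194, 0, 0.16, 0.97, 0.194, 0, 0.16, 0.97, 0.194, 0, 0.16, 0.97, 0.194, 0, 0.16, 0.97, 0.194, 0, 0.16, 0.97, 0.194, 0, 0.16, 0.97, 0.194, 0, 0.16, 0.97, 0.194, 0, 0.16, 0.97, 0.194, 0, 0.16, 0.97, 0.194, 0, 0, 0, 0, 0, 0, 0, 0, 0])

```text
time: 3.48
eef_pos: [0.4933, -0.2822, 0.1027]
tcp_rot: [0.132, 0.695, -0.132, 0.695]
contact_force: [0.1, -0.9, -0.0]
opening: 0.994
```

```bash
python3 -c "
from h import *
go(.4921,-.2814,.0165,-.375); snap('top','t1');crop('t1','t1c',(350,170,500,290),5);snap('scene','s1');crop('s1','s1c',(230,90,350,180),6)"
```

```text
pos [ 0.4933 -0.2822  0.1027] yawz -0.375 | units x,y,z [ 3.446  0.012 -0.056] turn 0.0 t 3.48 open 0.994 F [ 0.1 -0.9 -0. ]
```

View pics/t1c.png

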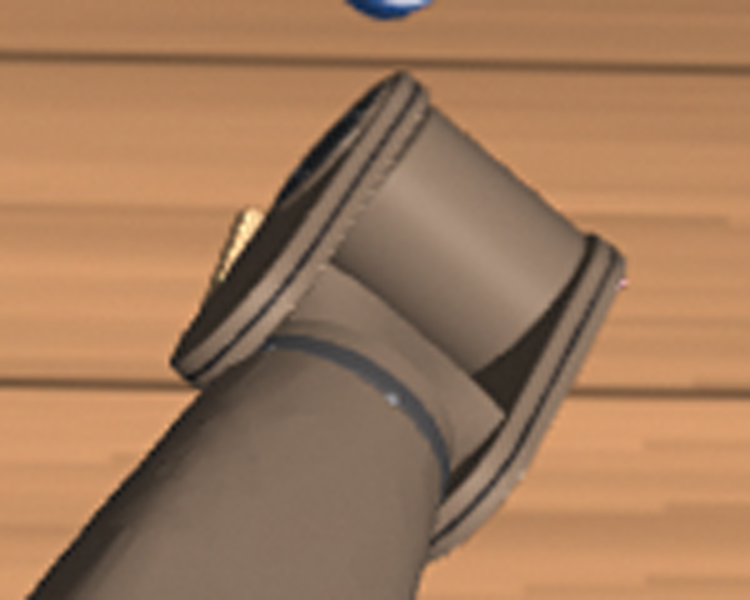

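View pics/s1c.png

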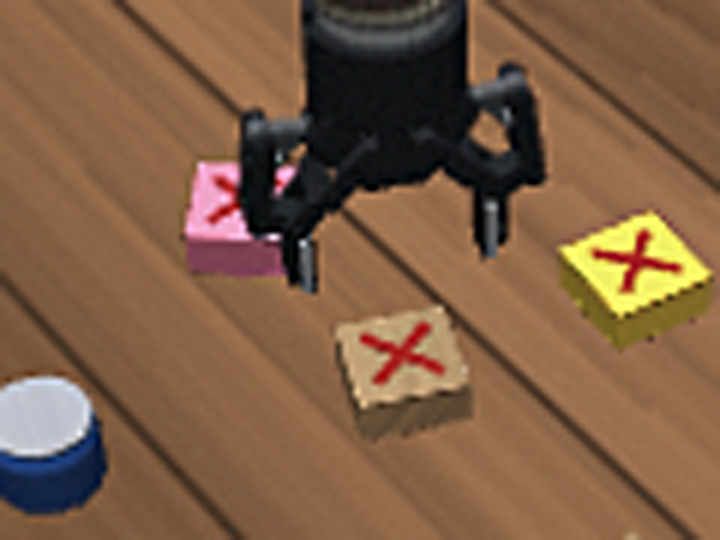

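Request:
move_arm(commands=[0.85, 0.0, -0.014, 0, 0.85, 0.0, -0.014, 0, 0.85, 0, -0.014, 0, 0.6, 0, -0.014, 0, 0.3, 0, 0, 0, 0, 0, 0, 0, 0, 0, 0, 0], jaw=70)

```text
time: 4.45
eef_pos: [0.4925, -0.2821, 0.0171]
tcp_rot: [0.132, 0.694, -0.132, 0.695]
contact_force: [-0.1, 0.6, -0.2]
opening: 0.825
```

```bash
python3 -c "
from h import *
go(.4921,-.2814,.0165,-.375); snap('scene','s2');crop('s2','s2c',(250,110,340,180),8)"
```

```text
pos [ 0.4925 -0.2821  0.0171] yawz -0.3754 | units x,y,z [ 0.026  0.021 -0.026] turn -0.004 t 4.45 open 0.825 F [-0.1  0.6 -0.2]
```

View pics/s2c.png

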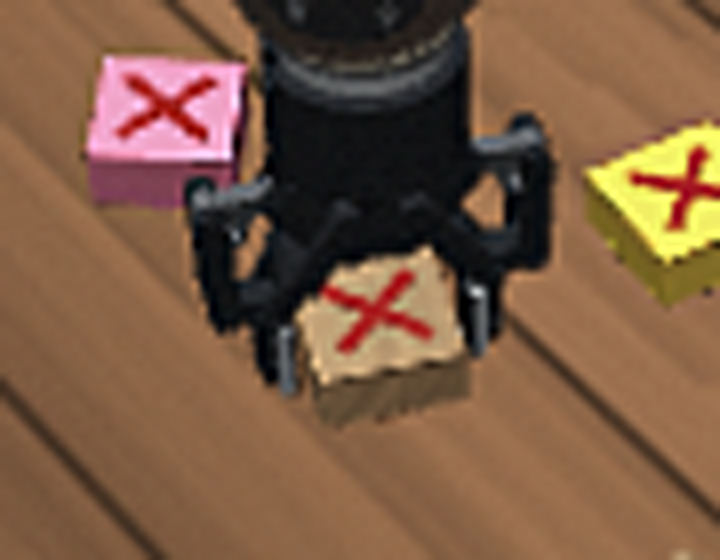

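```bash
python3 -c "
from h import *
u=np.array([np.cos(-.375),np.sin(-.375)]);t=np.array([.4925,-.2821]);v=np.array([-u[1],u[0]])
for sg in(1,-1):
  for z in(0.003,.01,.02,.03):
    print(sg,z,[((px('scene',[[*(t+sg*o*u+e*v),z]])[0]+.5-[250,110])*8).round().tolist() for o,e in((.035,.011),(.035,-.011))])"
```

```text
1 0.003 [[302.0, 409.0], [289.0, 370.0]]
1 0.01 [[301.0, 397.0], [288.0, 358.0]]
1 0.02 [[299.0, 380.0], [286.0, 340.0]]
1 0.03 [[298.0, 362.0], [285.0, 323.0]]
-1 0.003 [[473.0, 374.0], [458.0, 336.0]]
-1 0.01 [[473.0, 362.0], [458.0, 323.0]]
-1 0.02 [[472.0, 344.0], [458.0, 306.0]]
-1 0.03 [[472.0, 326.0], [457.0, 288.0]]
```

Request:
move_arm(commands=[0.24, 0.02, -0.02, 0, 0, 0, 0, 0, 0, 0, 0, 0, 0, 0, 0, 0, 0, 0, 0, 0], jaw=50, force=40)

```text
time: 5.12
eef_pos: [0.4928, -0.2821, 0.0138]
tcp_rot: [0.131, 0.694, -0.132, 0.695]
contact_force: [-5.7, 2.5, 15.5]
opening: 0.695
```

```bash
python3 -c "
from h import *
go(.4921,-.2814,.11,-.375); snap('scene','s3');crop('s3','s3c',(250,110,340,180),8)"
```

```text
pos [ 0.4928 -0.2821  0.0138] yawz -0.3753 | units x,y,z [-3.846  0.011 -0.031] turn -0.004 t 5.12 open 0.695 F [-5.7  2.5 15.5]
```

View pics/s3c.png

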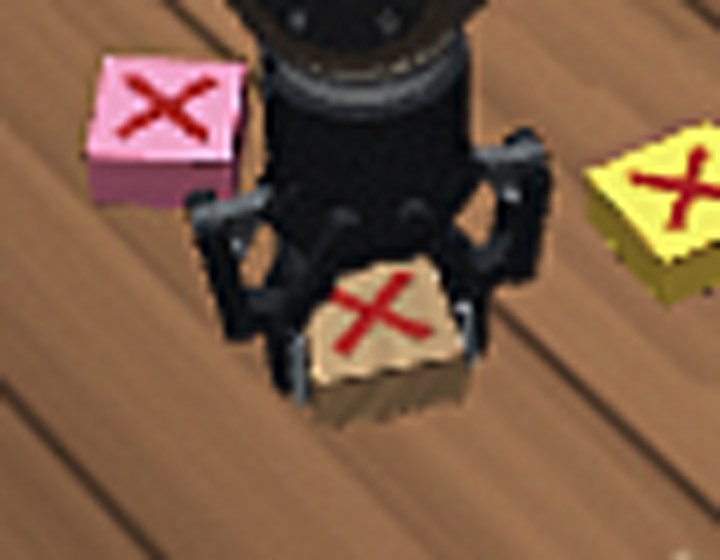

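Request:
move_arm(commands=[-0.5, 0, 0, 0, -0.9, 0, 0, 0, -0.95, 0, 0, 0, -0.95, 0, 0, 0, -0.5, 0, 0, 0, 0, 0, 0, 0])

```text
time: 5.92
eef_pos: [0.4921, -0.2813, 0.1062]
tcp_rot: [0.132, 0.694, -0.132, 0.695]
contact_force: [0.5, 1.1, -2.2]
opening: 0.695
```

```bash
python3 -c "
from h import *
go(.4921,-.2814,.11,-.375); snap('scene','s4');crop('s4','s4c',(250,80,350,160),8)"
```

```text
pos [ 0.4921 -0.2813  0.1062] yawz -0.3752 | units x,y,z [-0.152 -0.004  0.001] turn -0.003 t 5.92 open 0.695 F [ 0.5  1.1 -2.2]
```

View pics/s4c.png

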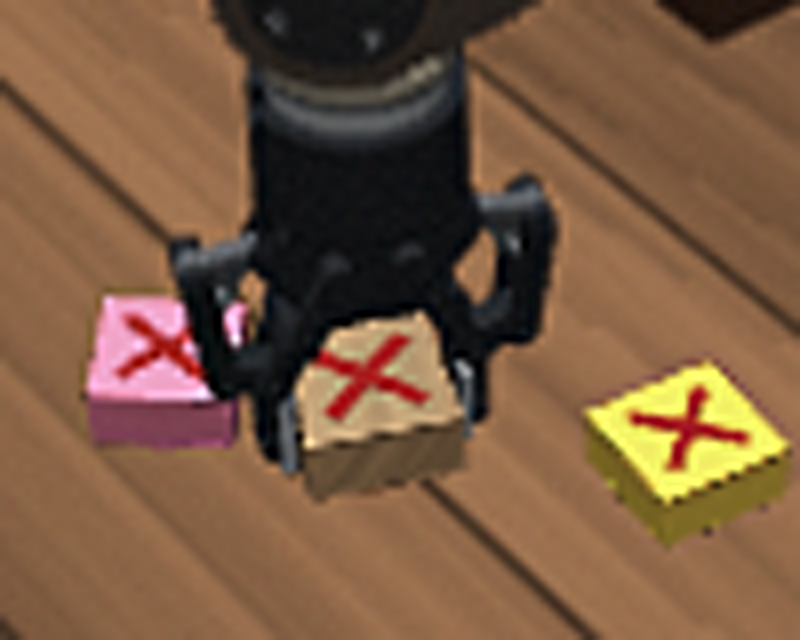

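Request:
move_arm(commands=[-0.1, 0, 0, -0.95, -0.1, 0, 0, -0.95, 0, 0, 0, -0.95, 0, 0, 0, -0.95, 0, 0, 0, -0.95, 0, 0, 0, -0.9])

```text
time: 6.72
eef_pos: [0.4908, -0.2803, 0.1085]
tcp_rot: [-0.042, 0.707, 0.043, 0.705]
contact_force: [0.7, 1.0, -0.1]
opening: 0.693
```

```bash
python3 -c "
from h import *
print(b2w(-.09,.055)); go(*b2w(-.09,.055),.09,.118)"
```

```text
[0.49236453 0.34487227]
pos [ 0.4908 -0.2803  0.1085] yawz 0.1203 | units x,y,z [ 0.791 24.818  3.064] turn 0.026 t 6.72 open 0.693 F [ 0.7  1.  -0.1]
```

Request:
move_arm(commands=[0, 0.99, 0.122, 0, 0, 0.99, 0.122, 0, 0, 0.99, 0.122, 0, 0, 0.99, 0.122, 0, 0, 0.99, 0.122, 0, 0, 0.99, 0.122, 0, 0, 0.99, 0.122, 0, 0, 0.99, 0.122, 0, 0, 0.99, 0.122, 0, 0, 0.99, 0.122, 0, 0, 0.99, 0.122, 0, 0, 0.99, 0.122, 0, 0, 0.99, 0.122, 0, 0, 0.99, 0.122, 0, 0, 0.99, 0.122, 0, 0, 0.99, 0.122, 0, 0, 0.99, 0.122, 0, 0, 0.99, 0.122, 0, 0, 0.99, 0.122, 0, 0, 0.99, 0.122, 0])

```text
time: 9.22
eef_pos: [0.4923, 0.2197, 0.1098]
tcp_rot: [-0.042, 0.706, 0.042, 0.705]
contact_force: [0.2, -0.3, -0.5]
opening: 0.693
```

Request:
move_arm(commands=[0.1, 0.96, 0.122, 0, 0.1, 0.96, 0.122, 0, 0.1, 0.96, 0.122, 0, 0.1, 0.96, 0.122, 0, 0, 0.96, 0.122, 0, 0, 0, 0, 0])

```text
time: 9.98
eef_pos: [0.4933, 0.3406, 0.0999]
tcp_rot: [-0.043, 0.706, 0.043, 0.706]
contact_force: [-0.4, -0.7, -0.7]
opening: 0.692
```

```bash
python3 -c "
from h import *
go(*b2w(-.09,.051),.041,.118); snap('scene','s5');crop('s5','s5c',(330,200,480,310),5.3)"
```

```text
pos [0.4933 0.3406 0.0999] yawz 0.1207 | units x,y,z [ 2.357  0.013 -0.015] turn 0.031 t 9.97 open 0.692 F [-0.4 -0.7 -0.7]
```

View pics/s5c.png

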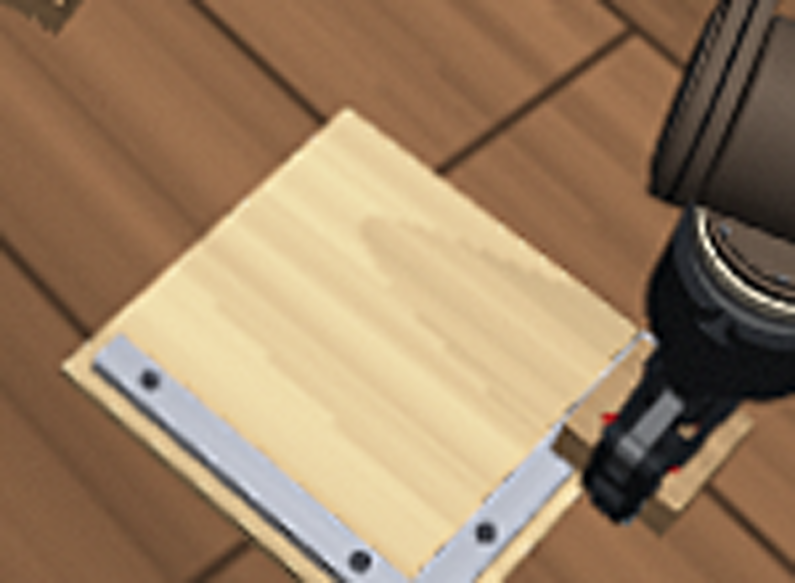

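Request:
move_arm(commands=[0.8, 0, 0, 0, 0.8, 0, 0, 0, 0.6, 0, 0, 0, 0.15, -0.02, 0, 0, 0.15, -0.02, 0, 0, 0.15, -0.03, 0, 0, 0.15, -0.03, 0, 0, 0.15, -0.04, 0, 0, 0.1, -0.05, 0, 0, 0, 0, 0, 0], force=30)

```text
time: 11.28
eef_pos: [0.4977, 0.3399, 0.0316]
tcp_rot: [-0.037, 0.704, 0.044, 0.708]
contact_force: [-13.0, 11.0, 25.7]
opening: 0.699
```

```bash
python3 -c "
from h import *
go(*b2w(-.09,.046),.016,.118); snap('scene','s6');crop('s6','s6c',(390,230,480,310),8)"
```

```text
pos [0.4977 0.3399 0.0316] yawz 0.1146 | units x,y,z [ 0.62  -0.145 -0.192] turn -0.039 t 11.28 open 0.699 F [-13.   11.   25.7]
```

View pics/s6c.png

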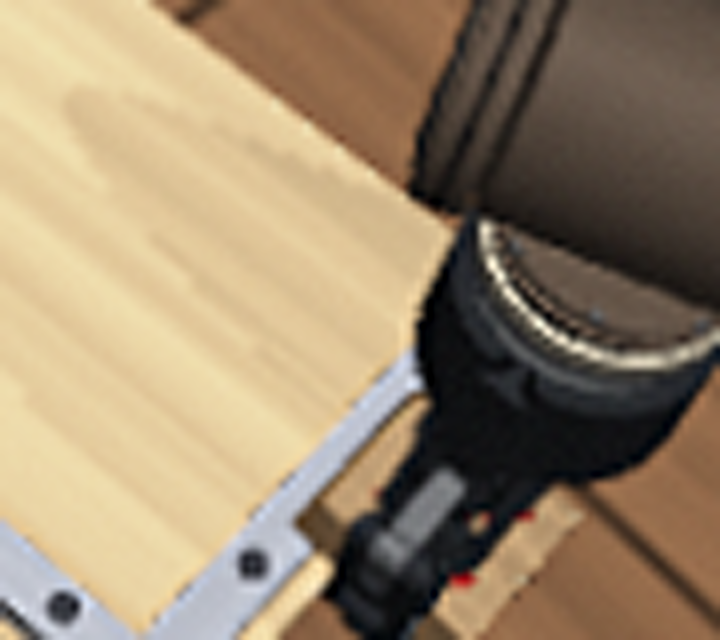

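Request:
move_arm(commands=[0, 0, 0, 0, 0, 0, 0, 0], force=20)

```text
time: 11.58
eef_pos: [0.4977, 0.3399, 0.0316]
tcp_rot: [-0.037, 0.704, 0.044, 0.708]
contact_force: [-12.7, 11.9, 25.6]
opening: 0.694
```

```bash
python3 -c "
from h import *
go(*b2w(-.09,.046),.016,.118); snap('top','t6');crop('t6','t6c',(160,140,280,240),6)"
```

```text
pos [0.4977 0.3399 0.0316] yawz 0.1148 | units x,y,z [ 0.62  -0.145 -0.191] turn -0.037 t 11.57 open 0.694 F [-12.7  11.9  25.6]
```

View pics/t6c.png

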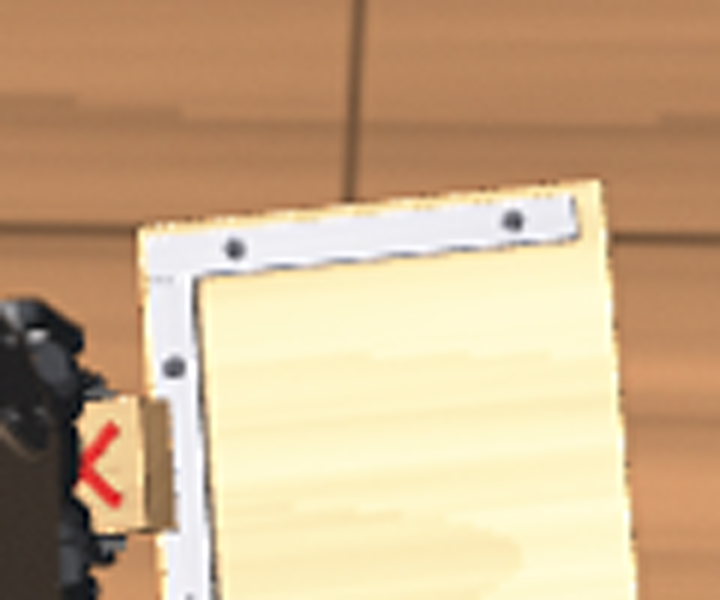

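Request:
move_arm(commands=[-0.45, 0, 0, 0, 0, 0, 0, 0, 0, 0, 0, 0])

```text
time: 12.0
eef_pos: [0.4954, 0.3332, 0.0344]
tcp_rot: [-0.042, 0.706, 0.041, 0.705]
contact_force: [0.6, -0.8, -0.9]
opening: 0.697
```

```bash
python3 -c "
from h import *
go(*b2w(-.09,.046),.016,.118); snap('top','t7');crop('t7','t7c',(160,140,280,240),6)"
```

```text
pos [0.4954 0.3332 0.0344] yawz 0.1171 | units x,y,z [ 0.734  0.117 -0.063] turn -0.01 t 12.0 open 0.697 F [ 0.6 -0.8 -0.9]
```

View pics/t7c.png

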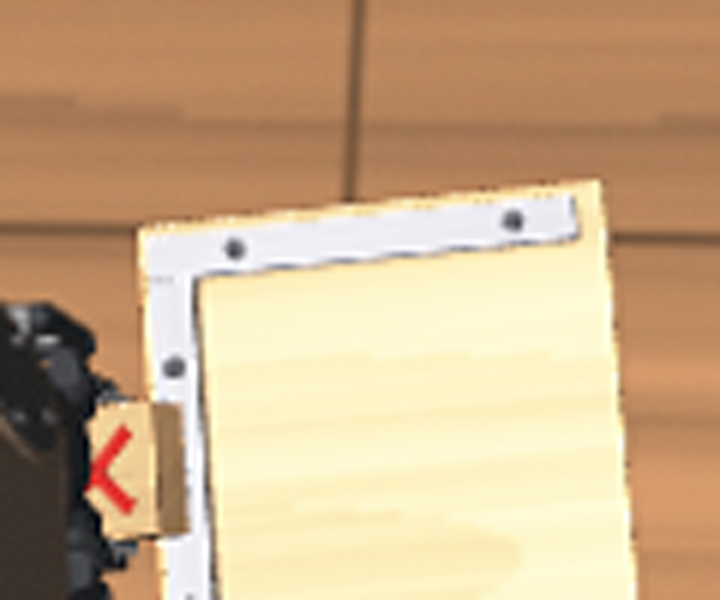

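Request:
move_arm(commands=[0, 0, 0, 0, 0, 0, 0, 0, 0, 0, 0, 0], jaw=66)

```text
time: 12.42
eef_pos: [0.4958, 0.3339, 0.0352]
tcp_rot: [-0.042, 0.706, 0.042, 0.706]
contact_force: [-0.4, -0.7, 0.8]
opening: 0.772
```

```bash
python3 -c "
from h import *
go(*b2w(-.09,.046),.016,.118); snap('top','t8');crop('t8','t8c',(160,140,280,240),6);snap('scene','s8');crop('s8','s8c',(390,230,480,310),8)"
```

```text
pos [0.4958 0.3339 0.0352] yawz 0.1176 | units x,y,z [ 0.768  0.092 -0.083] turn -0.005 t 12.43 open 0.772 F [-0.4 -0.7  0.8]
```

View pics/t8c.png

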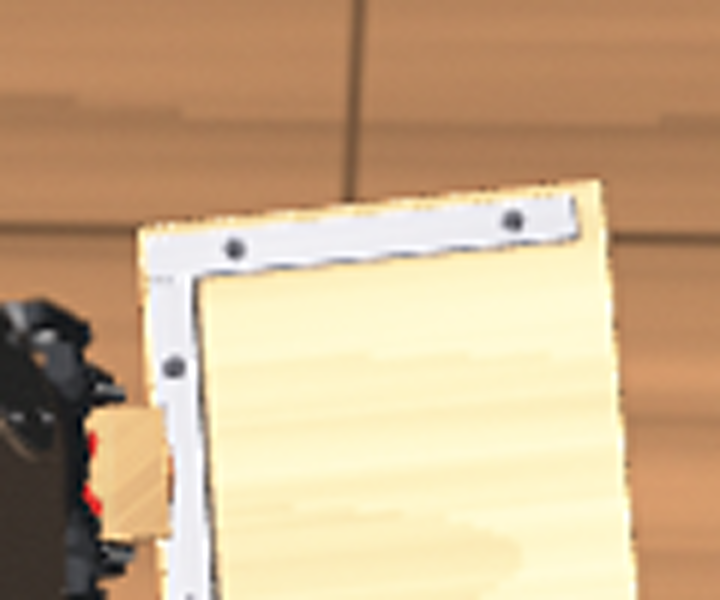

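View pics/s8c.png

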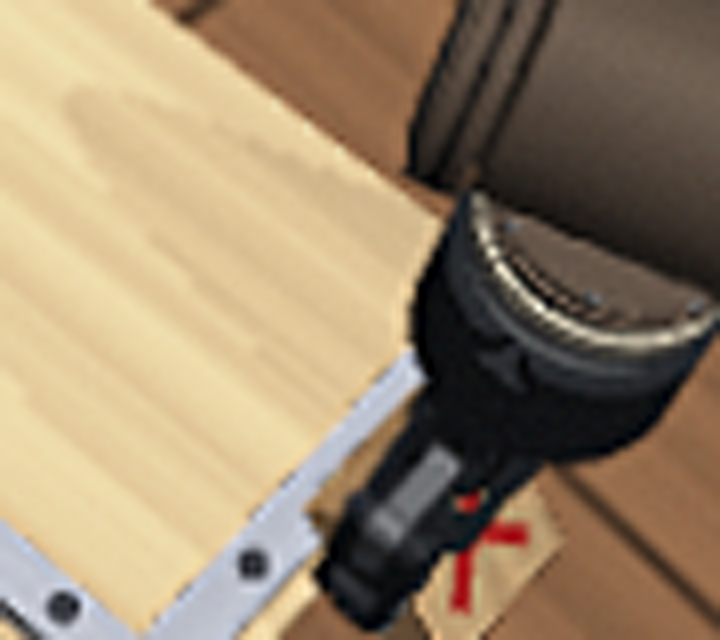

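Request:
move_arm(commands=[0, 0, 0, 0, 0, 0, 0, 0, -0.4, 0, 0, 0, -0.8, 0, 0, 0, -0.9, 0, 0, 0, -0.9, 0, 0, 0, -0.5, 0.5, 0, 0, 0, 0.9, 0, 0, 0, 0.9, 0, 0, 0, 0.9, 0, 0, 0, 0.4, 0, 0, 0, 0, 0, 0], jaw=82)

```text
time: 14.02
eef_pos: [0.4846, 0.4241, 0.1221]
tcp_rot: [-0.042, 0.706, 0.042, 0.706]
contact_force: [0.6, 0.2, -0.0]
opening: 0.96
```

```bash
python3 -c "
from h import *
go(*b2w(-.09,.046),.016,.118); snap('top','t9');crop('t9','t9c',(160,140,280,240),6);snap('scene','s9');crop('s9','s9c',(390,230,480,310),8)"
```

```text
pos [0.4846 0.4241 0.1221] yawz 0.1193 | units x,y,z [ 4.248 -3.543 -0.067] turn 0.014 t 14.03 open 0.96 F [ 0.6  0.2 -0. ]
```

View pics/t9c.png

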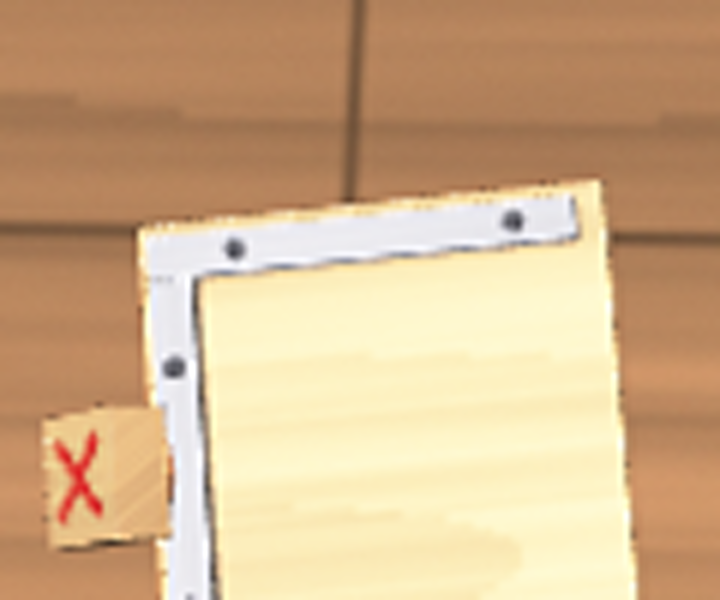

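View pics/s9c.png

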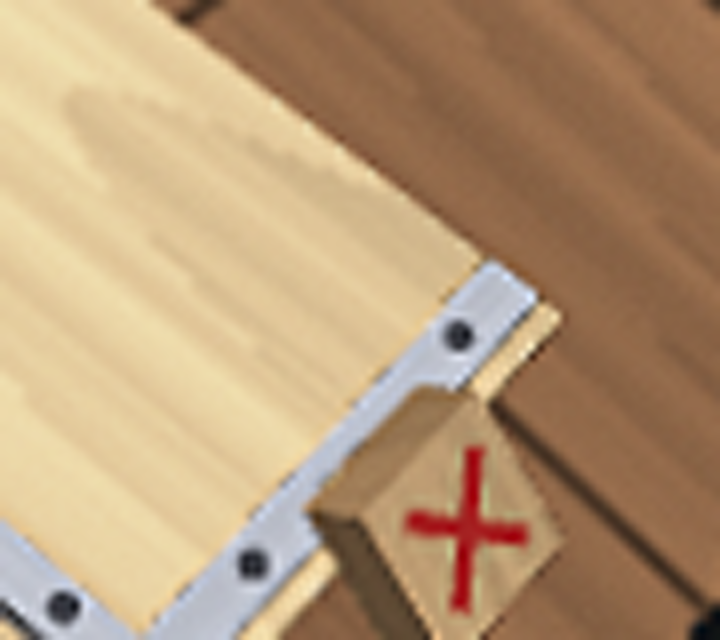

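```bash
cat >> h.py <<'E'
def w2b(p):
    c,s=np.cos(BY),np.sin(BY); return np.array([[c,s],[-s,c]])@(np.array(p)[:2]-b2w(0,0))
E
python3 -c "
from h import *
C=lambda p:(160+(p[0]+.5)/6-.5,140+(p[1]+.5)/6-.5)
for p,z in(((43,422),.019),((50,548),.019),((105,413),.063),((112,543),.063),((160,407),.045),((170,535),.045)): print(p,w2b(w('top',*C(p),z)))
s=ctrl.get_state();print(w2b(s['eef_pos']))"
```

```text
(43, 422) [-0.05927114  0.0761295 ]
(50, 548) [-0.11772761  0.07640991]
(105, 413) [-0.06313367  0.03095515]
(112, 543) [-0.12087419  0.03148849]
(160, 407) [-0.06080797  0.0120978 ]
(170, 535) [-0.11875077  0.01136024]
[-0.08808651  0.13356011]
```

Request:
move_arm(commands=[0.5, -0.1, 0, 0, 0.85, -0.2, 0, 0, 0.85, -0.3, 0, 0, 0.85, -0.3, 0, 0, 0.6, -0.3, 0, 0, 0.3, 0, 0, 0, 0, 0, 0, 0], jaw=0)

```text
time: 15.0
eef_pos: [0.4885, 0.3933, 0.0234]
tcp_rot: [-0.042, 0.706, 0.041, 0.706]
contact_force: [-0.4, 0.3, 0.1]
opening: -0.001
```

```bash
python3 -c "
from h import *
s=ctrl.get_state();print(w2b(s['eef_pos']))
go(*b2w(-.0885,.068),.022,.118); snap('scene','s10');crop('s10','s10c',(390,230,480,310),8)"
```

```text
[-0.08817803  0.10358381]
pos [0.4885 0.3933 0.0234] yawz 0.1174 | units x,y,z [ 0.058 -1.423 -0.012] turn -0.006 t 15.0 open -0.001 F [-0.4  0.3  0.1]
```

View pics/s10c.png

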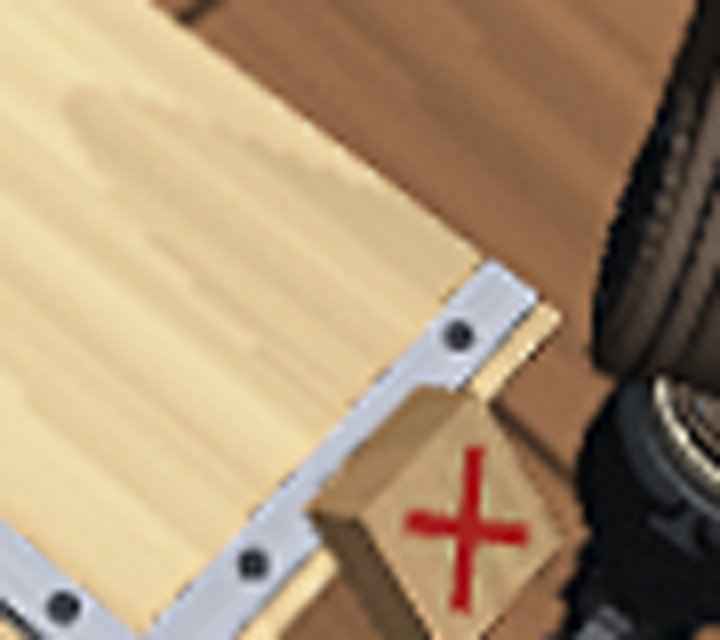

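Request:
move_arm(commands=[0, -0.3, 0, 0, 0, -0.2, 0, 0, 0, -0.15, 0, 0, 0, -0.15, 0, 0, 0, -0.1, 0, 0, 0, -0.1, 0, 0, 0, 0, 0, 0])

```text
time: 15.92
eef_pos: [0.4916, 0.3687, 0.0241]
tcp_rot: [-0.042, 0.706, 0.042, 0.706]
contact_force: [-0.2, 1.6, -1.9]
opening: -0.002
```

```bash
python3 -c "
from h import *
s=ctrl.get_state();print(w2b(s['eef_pos']))
go(*b2w(-.0885,.068),.022,.118); snap('scene','s11');crop('s11','s11c',(390,230,480,310),8);snap('top','t11');crop('t11','t11c',(160,140,280,240),6)"
```

```text
[-0.08795942  0.07879475]
pos [0.4916 0.3687 0.0241] yawz 0.1177 | units x,y,z [ 0.083 -0.432 -0.021] turn -0.004 t 15.93 open -0.002 F [-0.2  1.6 -1.9]
```

View pics/s11c.png

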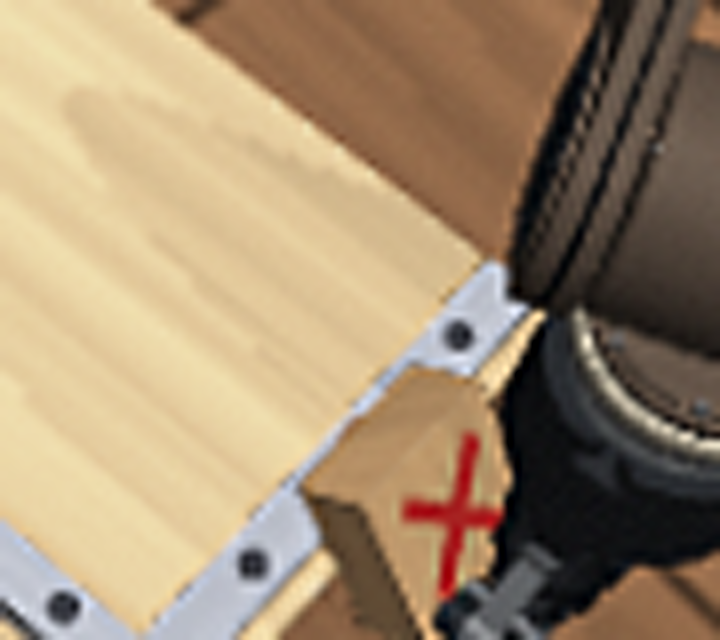

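View pics/t11c.png

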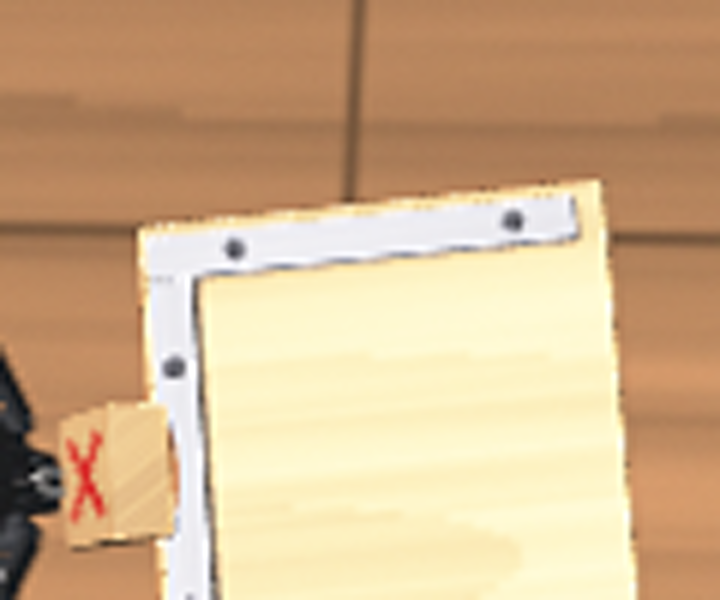

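Request:
move_arm(commands=[0, -0.1, 0, 0, 0, -0.1, 0, 0, 0, -0.1, 0, 0, 0, -0.1, 0, 0, 0, -0.06, 0, 0, 0, -0.06, 0, 0, 0, 0, 0, 0])

```text
time: 16.9
eef_pos: [0.493, 0.3613, 0.0255]
tcp_rot: [-0.036, 0.705, 0.045, 0.707]
contact_force: [-3.7, 20.0, -1.5]
opening: -0.0
```

```bash
python3 -c "
from h import *
s=ctrl.get_state();print(w2b(s['eef_pos']))
go(*b2w(-.0885,.068),.022,.118); snap('top','t12');crop('t12','t12c',(160,140,280,240),6);snap('scene','s12');crop('s12','s12c',(390,230,480,310),8)"
```

```text
[-0.08745208  0.07122252]
pos [0.493  0.3613 0.0255] yawz 0.1144 | units x,y,z [ 0.138 -0.131 -0.042] turn -0.042 t 16.9 open -0.0 F [-3.7 20.  -1.5]
```

View pics/t12c.png

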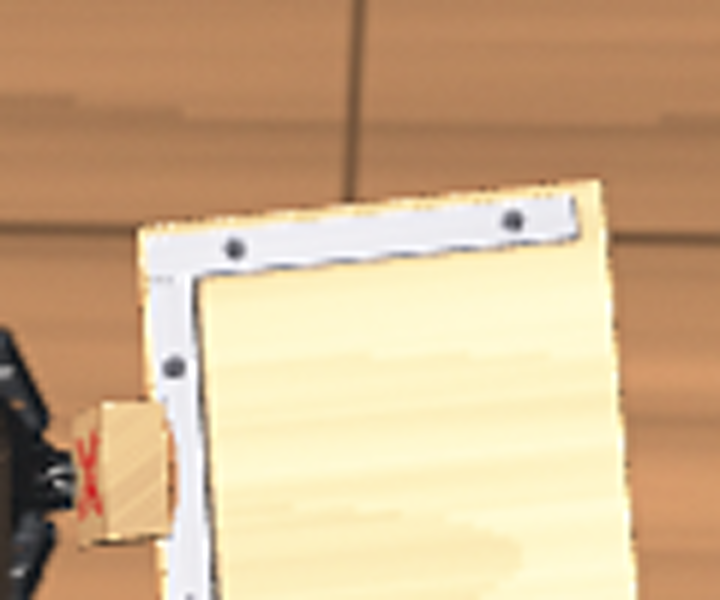

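View pics/s12c.png

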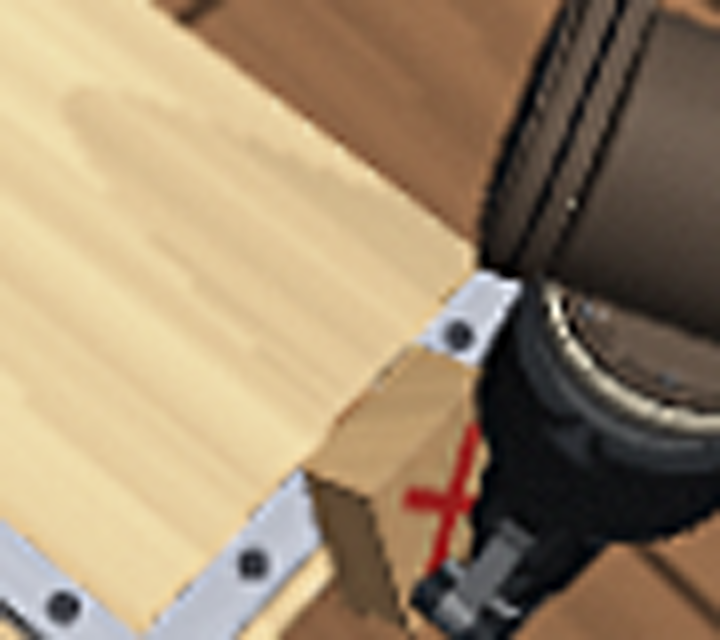

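Request:
move_arm(commands=[0, 0.6, 0, 0, -0.6, 0.4, 0, 0, -0.9, 0, 0, 0, -0.9, 0, 0, 0, -0.9, 0, 0, 0, -0.7, 0, 0, 0, 0, -0.7, 0, 0, 0, -0.95, 0, 0, 0, -0.95, 0, 0, 0, -0.95, 0, 0, 0, -0.95, 0, 0, 0, -0.6, 0, 0, 0, 0, 0, 0])

```text
time: 18.62
eef_pos: [0.5049, 0.2527, 0.1235]
tcp_rot: [-0.041, 0.706, 0.041, 0.705]
contact_force: [0.2, -0.4, -0.3]
opening: 0.002
```

```bash
python3 -c "
from h import *
s=ctrl.get_state();print(w2b(s['eef_pos']))
go(*b2w(-.0885,-.03),.055,.118); snap('top','t13');crop('t13','t13c',(160,140,280,240),6);snap('scene','s13');crop('s13','s13c',(390,230,480,310),8)"
```

```text
[-0.08835344 -0.03800765]
pos [0.5049 0.2527 0.1235] yawz 0.1157 | units x,y,z [ 2.738  0.321 -0.003] turn -0.026 t 18.62 open 0.002 F [ 0.2 -0.4 -0.3]
```

View pics/s13c.png

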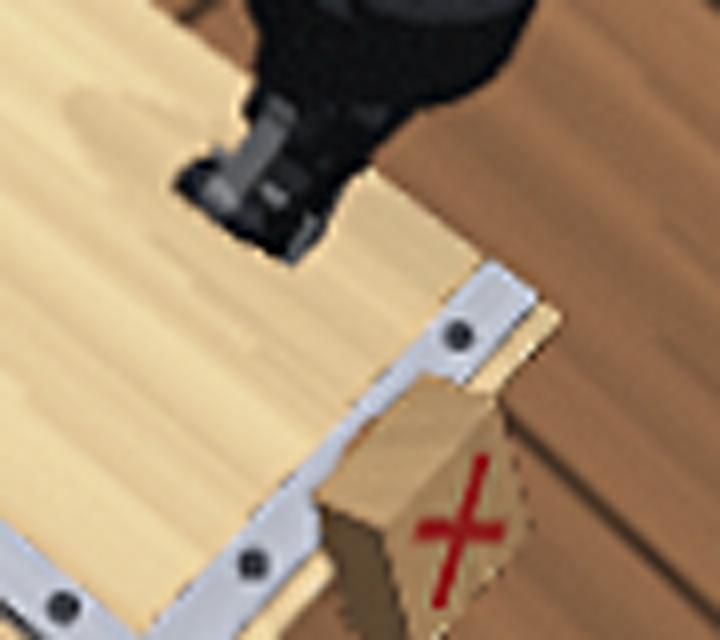

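Request:
move_arm(commands=[0.7, 0, 0, 0, 0.8, 0, 0, 0, 0.8, 0, 0, 0, 0.4, 0, 0, 0, 0, 0.4, 0, 0, 0, 0.3, 0, 0, 0, 0.2, 0, 0, 0, 0.2, 0, 0, 0, 0.2, 0, 0, 0, 0.2, 0, 0, 0, 0.2, 0, 0, 0, 0.2, 0, 0, 0, 0.2, 0, 0, 0, 0, 0, 0])

```text
time: 20.48
eef_pos: [0.4989, 0.3065, 0.0566]
tcp_rot: [-0.042, 0.706, 0.042, 0.706]
contact_force: [0.2, 0.3, 0.4]
opening: -0.004
```

```bash
python3 -c "
from h import *
s=ctrl.get_state();print(w2b(s['eef_pos']))
go(*b2w(-.0885,.055),.055,.118); snap('top','t14');crop('t14','t14c',(160,140,280,240),6);snap('scene','s14');crop('s14','s14c',(390,230,480,310),8)"
```

```text
[-0.08800381  0.01614074]
pos [0.4989 0.3065 0.0566] yawz 0.1183 | units x,y,z [ 0.063  1.554 -0.019] turn 0.003 t 20.48 open -0.004 F [0.2 0.3 0.4]
```

View pics/s14c.png

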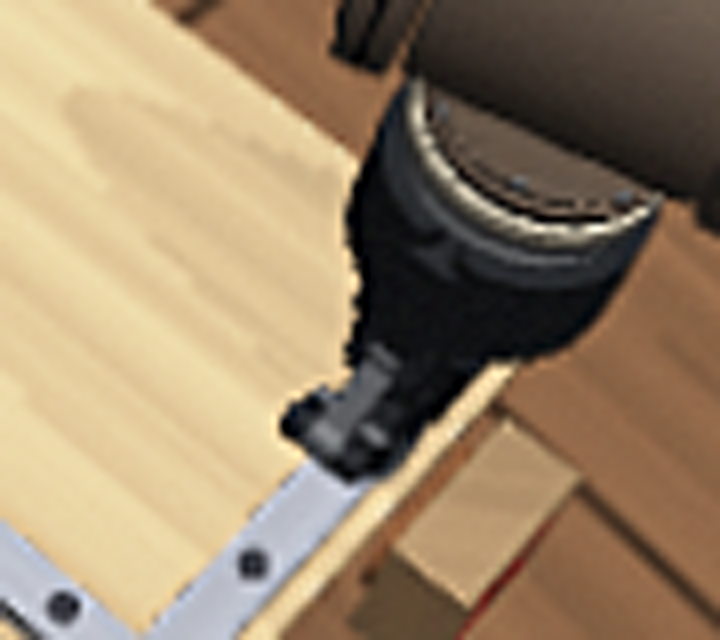

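View pics/t14c.png

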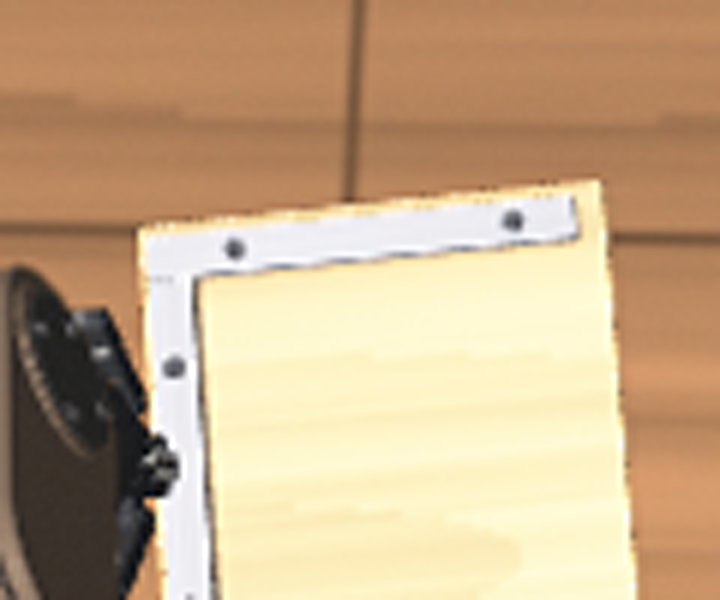

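Request:
move_arm(commands=[0, 0.2, 0, 0, 0, 0.2, 0, 0, 0, 0.2, 0, 0, 0, 0.2, 0, 0, 0, 0.2, 0, 0, 0, 0.2, 0, 0, 0, 0.2, 0, 0, 0, 0.2, 0, 0, 0, 0.2, 0, 0, 0, 0, 0, 0])

```text
time: 21.82
eef_pos: [0.4936, 0.3512, 0.0566]
tcp_rot: [-0.042, 0.706, 0.042, 0.706]
contact_force: [0.0, -0.1, -0.1]
opening: 0.003
```

```bash
python3 -c "
from h import *
s=ctrl.get_state();print(w2b(s['eef_pos']),s['contact_force'])
snap('scene','s15');crop('s15','s15c',(390,230,480,310),8)"
```

```text
[-0.0879972   0.06116911] [ 0.01170969 -0.14836742 -0.14922699]
```

View pics/s15c.png

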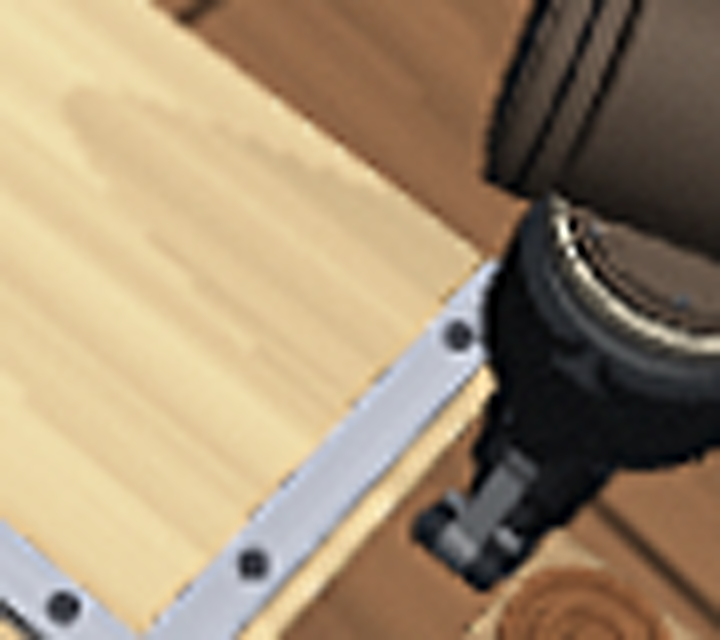

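The block has toppled onto its back with the rosette up. I'll clear the arm and measure where it lies.

Request:
move_arm(commands=[-0.7, -0.5, 0, 0, -0.9, -0.9, 0, 0, -0.9, -0.95, 0, 0, -0.9, -0.95, 0, 0, 0, -0.95, 0, 0, 0, -0.95, 0, 0, 0, 0, 0, 0], jaw=82)

```text
time: 22.75
eef_pos: [0.5095, 0.22, 0.1429]
tcp_rot: [-0.041, 0.705, 0.041, 0.707]
contact_force: [0.2, -0.2, 0.3]
opening: 0.958
```

```bash
python3 -c "
from h import *
snap('top','t16');crop('t16','t16c',(110,160,230,260),6);snap('scene','s16');crop('s16','s16c',(390,250,490,330),8)"
```

```text
(no output)
```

View pics/t16c.png

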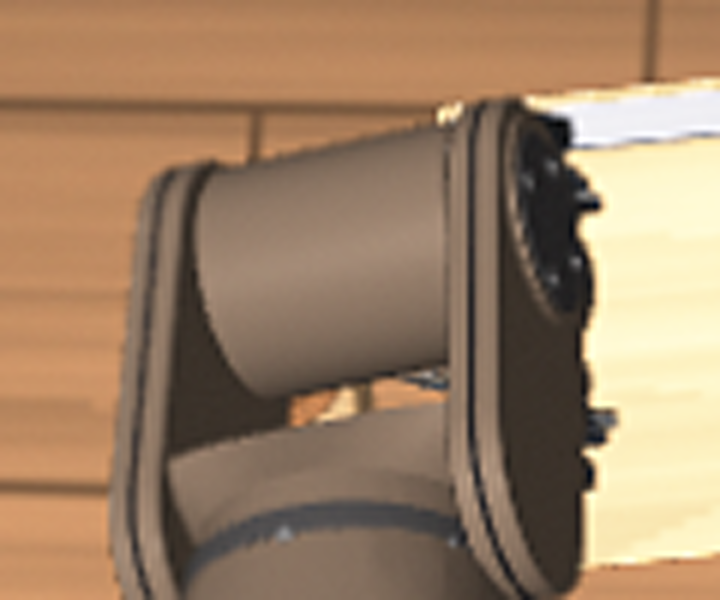

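View pics/s16c.png

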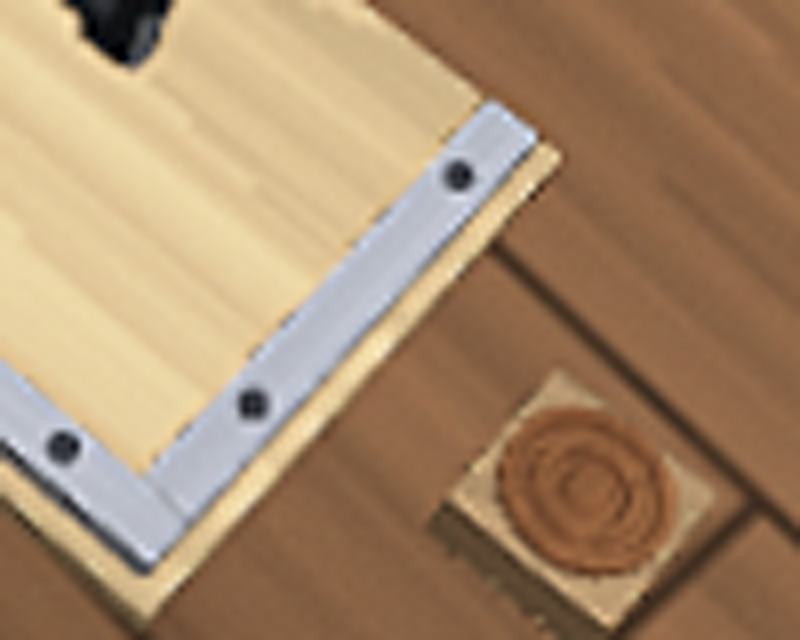

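```bash
python3 -c "
from h import *
C=lambda p:(390+(p[0]+.5)/8-.5,250+(p[1]+.5)/8-.5)
P=np.array([w2b(w('scene',*C(p),.028)) for p in((557,370),(447,497),(612,632),(718,497))]);print(P,P.mean(0));d=np.diff(np.vstack([P,P[:1]]),axis=0);print(np.linalg.norm(d,axis=1),np.arctan2(d[:,1],d[:,0]))
print('ros',w2b(w('scene',*C((590,490)),.033)))
# bar reference: outer edge end top (538,137)~(-.184,.02), inner corner (150,468)~(0,0), z .026; ply corner (150,620) z.012
print(w2b(w('scene',*C((538,137)),.026)),w2b(w('scene',*C((492,98)),.026)),w2b(w('scene',*C((150,465)),.026)))"
```

```text
[[-0.11559045  0.07276639]
 [-0.05731437  0.07254418]
 [-0.05744564  0.13264228]
 [-0.11581584  0.13208655]] [-0.08654158  0.10250985]
[0.05827651 0.06009824 0.05837284 0.05932059] [-0.00381299  1.57298071 -3.13207223 -1.56699678]
ros [-0.0871944   0.10264458]
[-0.18050541  0.02168916] [-0.18168938  0.00269125] [-0.00276762  0.00196178]
```

```bash
python3 -c "
from h import *
go(*b2w(-.087,.1005),.017,.118)"
```

```text
pos [0.5093 0.2215 0.1425] yawz 0.1166 | units x,y,z [5.022 6.8   0.015] turn -0.015 t 22.85 open 0.955 F [-0.  -0.1  0.1]
```

Request:
move_arm(commands=[0, 0.85, 0, 0, 0, 0.85, 0, 0, 0, 0.85, 0, 0, 0, 0.85, 0, 0, 0, 0.85, 0, 0, 0, 0.85, 0, 0, 0, 0.85, 0, 0, 0, 0.85, 0, 0, 0.7, 0, 0, 0, 0.9, 0, 0, 0, 0.9, 0, 0, 0, 0.9, 0, 0, 0, 0.9, 0, 0, 0, 0.5, 0, 0, 0, 0.2, 0, 0, 0, 0, 0, 0, 0], jaw=78)

```text
time: 24.85
eef_pos: [0.4892, 0.3907, 0.0167]
tcp_rot: [-0.042, 0.706, 0.042, 0.706]
contact_force: [0.4, 0.5, 0.0]
opening: 0.913
```

```bash
python3 -c "
from h import *
go(*b2w(-.087,.1005),.017,.118);snap('scene','s17');crop('s17','s17c',(390,230,490,330),6)"
```

```text
pos [0.4892 0.3907 0.0167] yawz 0.1178 | units x,y,z [-0.013 -0.015  0.03 ] turn -0.003 t 24.85 open 0.913 F [0.4 0.5 0. ]
```

View pics/s17c.png

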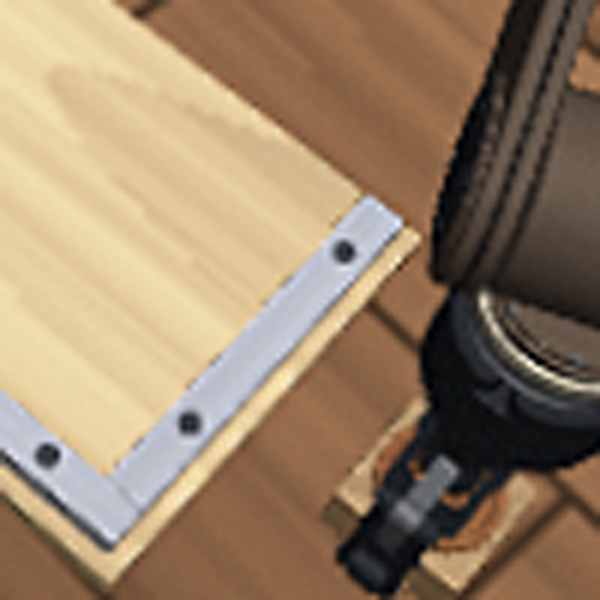

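Request:
move_arm(commands=[0, 0, 0, 0, 0, 0, 0, 0, 0, 0, 0, 0, 0, 0, 0, 0, -0.5, 0, 0, 0, -0.9, 0, 0, 0, -0.9, 0, 0, 0, -0.6, 0, 0, 0, 0, 0, 0, 0], jaw=50, force=40)

```text
time: 26.02
eef_pos: [0.49, 0.3912, 0.0913]
tcp_rot: [-0.041, 0.705, 0.042, 0.707]
contact_force: [-0.2, -0.9, -2.0]
opening: 0.691
```

```bash
python3 -c "
from h import *
go(*b2w(-.068,-.037),.05,.118);snap('scene','s18');crop('s18','s18c',(390,210,490,310),6)"
```

```text
pos [0.49   0.3912 0.0913] yawz 0.1178 | units x,y,z [ 1.648 -5.533  0.751] turn -0.002 t 26.02 open 0.691 F [-0.2 -0.9 -2. ]
```

View pics/s18c.png

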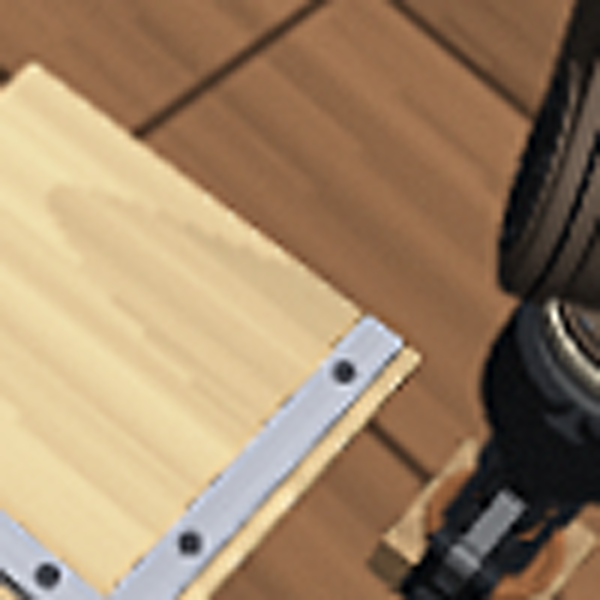

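Request:
move_arm(commands=[0, -0.7, 0.1, 0, 0, -0.9, 0.13, 0, 0, -0.9, 0.13, 0, 0, -0.9, 0.13, 0, 0, -0.9, 0.13, 0, 0, -0.9, 0.13, 0, 0, -0.45, 0, 0, 0.8, 0, 0, 0, 0.8, 0, 0, 0, 0.5, 0, 0, 0, 0, 0, 0, 0])

```text
time: 27.45
eef_pos: [0.5225, 0.2526, 0.0342]
tcp_rot: [-0.042, 0.707, 0.042, 0.704]
contact_force: [0.4, 0.2, -1.6]
opening: 0.694
```

```bash
python3 -c "
from h import *
s=ctrl.get_state();print(w2b(s['eef_pos']))
go(*b2w(-.068,-.037),.0287,.118);snap('scene','s19');crop('s19','s19c',(350,230,470,330),6)"
```

```text
[-0.07088453 -0.04015768]
pos [0.5225 0.2526 0.0342] yawz 0.1186 | units x,y,z [0.22  0.126 0.116] turn 0.007 t 27.45 open 0.694 F [ 0.4  0.2 -1.6]
```

View pics/s19c.png

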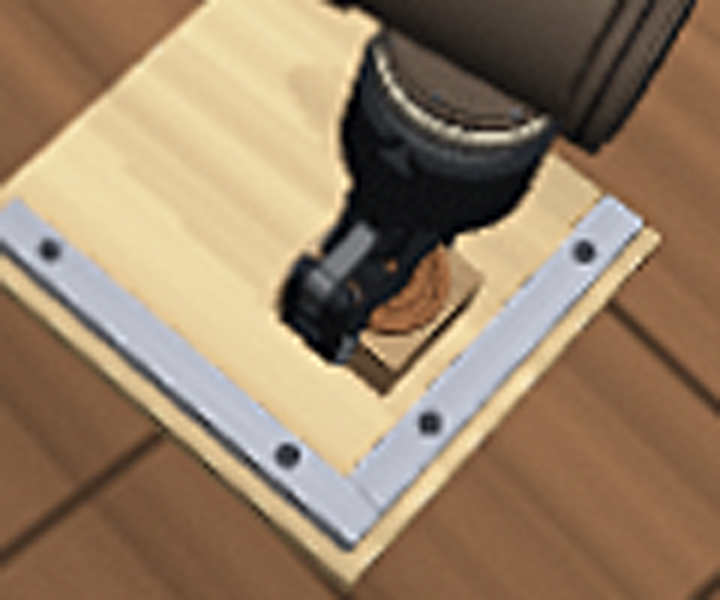

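Request:
move_arm(commands=[0.18, 0, 0, 0, 0, 0.12, 0, 0, 0, 0.12, 0, 0, 0, 0.1, 0, 0, 0, 0.08, 0, 0, 0, 0.06, 0, 0, 0, 0.05, 0, 0, 0, 0, 0, 0, 0, 0, 0, 0])

```text
time: 28.62
eef_pos: [0.5229, 0.2642, 0.0323]
tcp_rot: [-0.043, 0.706, 0.041, 0.706]
contact_force: [0.2, -5.9, 1.6]
opening: 0.691
```

```bash
python3 -c "
from h import *
s=ctrl.get_state();print(w2b(s['eef_pos']))
go(*b2w(-.068,-.03),.0287,.118);snap('scene','s20');crop('s20','s20c',(350,230,470,330),6)"
```

```text
[-0.06914362 -0.02875211]
pos [0.5229 0.2642 0.0323] yawz 0.1186 | units x,y,z [ 0.144 -0.05   0.046] turn 0.007 t 28.62 open 0.691 F [ 0.2 -5.9  1.6]
```

View pics/s20c.png

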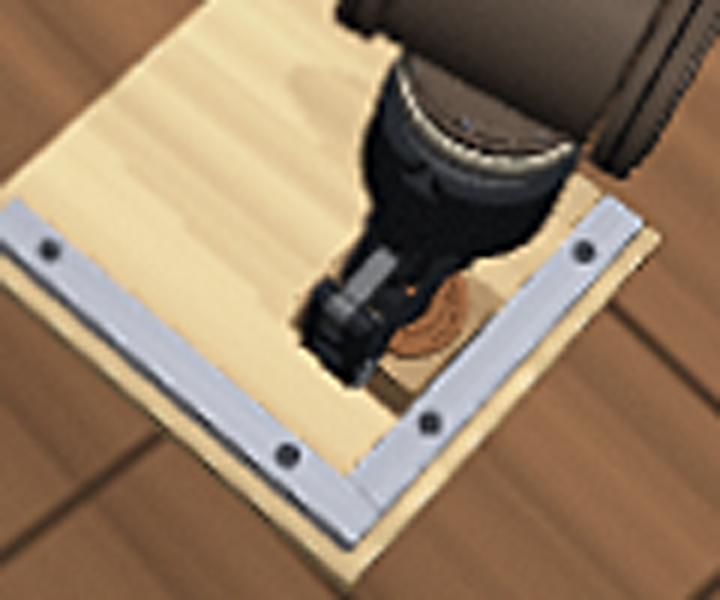

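Request:
move_arm(commands=[0.1, 0, 0, 0, 0, 0, 0, 0, 0, 0, 0, 0])

```text
time: 29.05
eef_pos: [0.5233, 0.2642, 0.03]
tcp_rot: [-0.043, 0.706, 0.041, 0.706]
contact_force: [1.2, -6.3, 1.5]
opening: 0.695
```

Request:
move_arm(commands=[0, 0, 0, 0, 0, 0, 0, 0, -0.4, 0, 0, 0, -0.8, 0, 0, 0, -0.9, 0, 0, 0, -0.6, 0, 0, 0, 0, 0, -0.7, 0, 0, 0, -0.9, 0, 0, 0, -0.9, 0, 0, 0, -0.2, 0, 0, 0, 0, 0], jaw=72)

```text
time: 30.42
eef_pos: [0.4561, 0.2579, 0.0977]
tcp_rot: [-0.042, 0.705, 0.042, 0.706]
contact_force: [0.2, -0.1, -0.4]
opening: 0.84
```

```bash
python3 -c "
from h import *
s=ctrl.get_state();print(w2b(s['eef_pos']))
go(*b2w(-.125,-.03),.03,.118);snap('scene','s21');crop('s21','s21c',(350,230,470,330),6)"
```

```text
[-0.13624522 -0.02705356]
pos [0.4561 0.2579 0.0977] yawz 0.1179 | units x,y,z [ 2.71  -0.119  0.446] turn -0.001 t 30.43 open 0.84 F [ 0.2 -0.1 -0.4]
```

View pics/s21c.png

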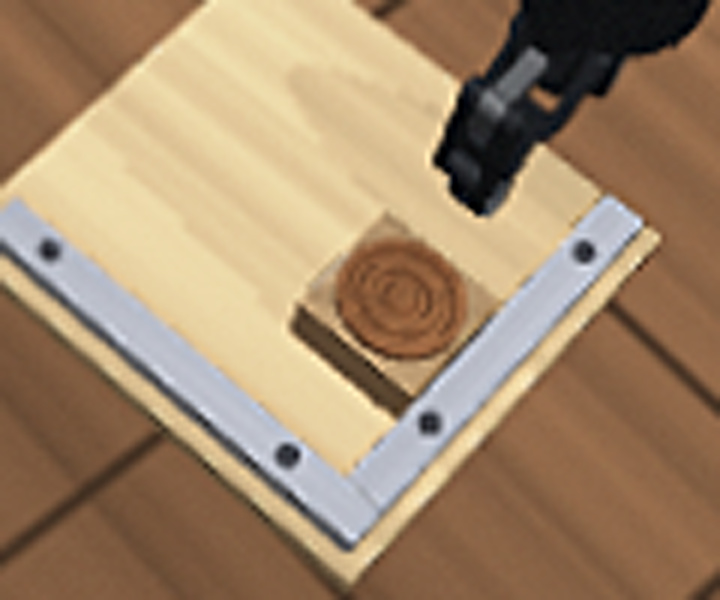

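Request:
move_arm(commands=[0, 0, 0, 0, 0.8, -0.06, 0, 0, 0.9, 0, 0, 0, 0.8, 0, 0, 0, 0.2, 0, 0, 0, 0, 0, 0.3, 0, 0, 0, 0.3, 0, 0, 0, 0.3, 0, 0, 0, 0.3, 0, 0, 0, 0.3, 0, 0, 0, 0.3, 0, 0, 0, 0.2, 0, 0, 0, 0.1, 0, 0, 0, 0, 0], jaw=0)

```text
time: 32.22
eef_pos: [0.5082, 0.2624, 0.0295]
tcp_rot: [-0.042, 0.706, 0.042, 0.706]
contact_force: [0.3, 0.2, -0.5]
opening: 0.002
```

```bash
python3 -c "
from h import *
s=ctrl.get_state();print(w2b(s['eef_pos']))
go(*b2w(-.0745,-.03),.03,.118);snap('scene','s22');crop('s22','s22c',(350,230,470,330),6)"
```

```text
[-0.08398983 -0.02872936]
pos [0.5082 0.2624 0.0295] yawz 0.1178 | units x,y,z [-0.019 -0.051  0.38 ] turn -0.003 t 32.23 open 0.002 F [ 0.3  0.2 -0.5]
```

View pics/s22c.png

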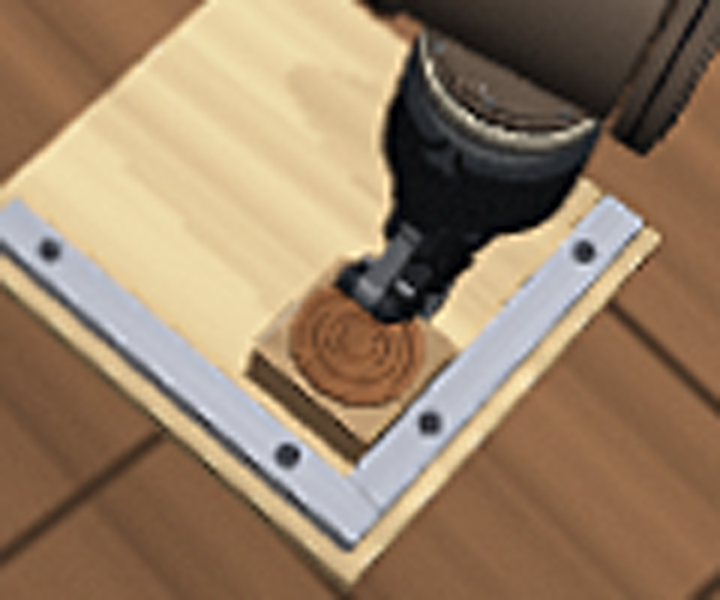

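Request:
move_arm(commands=[0, 0, 0.15, 0, 0, 0, 0.12, 0, 0, 0, 0.1, 0, 0, 0, 0.08, 0, 0, 0, 0.06, 0, 0, 0, 0.05, 0, 0, 0, 0, 0])

```text
time: 33.15
eef_pos: [0.5196, 0.2637, 0.0294]
tcp_rot: [-0.042, 0.708, 0.041, 0.704]
contact_force: [-7.8, -2.5, 5.8]
opening: 0.002
```

```bash
python3 -c "
from h import *
s=ctrl.get_state();print(w2b(s['eef_pos']))
go(*b2w(-.0745,-.03),.03,.118);snap('scene','s23');crop('s23','s23c',(350,230,470,330),6)"
```

```text
[-0.07254886 -0.02876927]
pos [0.5196 0.2637 0.0294] yawz 0.118 | units x,y,z [-0.025 -0.049 -0.078] turn -0.0 t 33.15 open 0.002 F [-7.8 -2.5  5.8]
```

View pics/s23c.png

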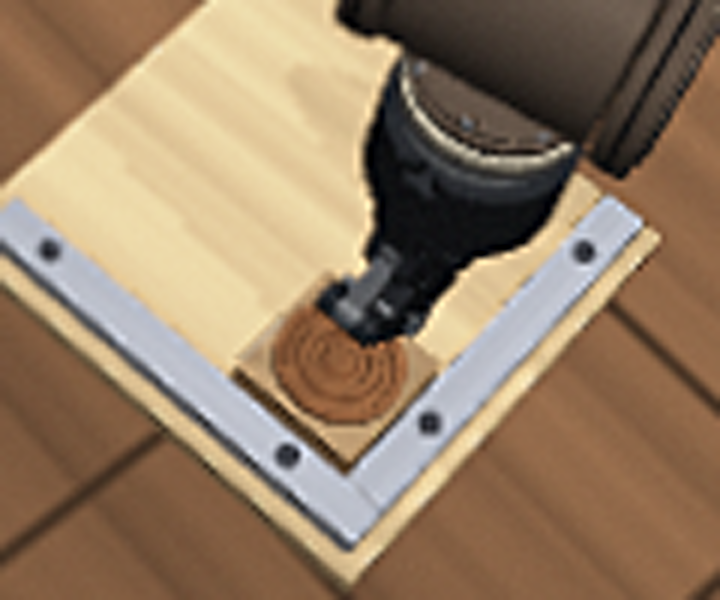

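Request:
move_arm(commands=[0, 0, -0.4, 0, 0, 0, -0.6, 0, -0.8, 0, -0.3, 0, -0.9, 0, -0.5, 0, -0.9, 0, -0.5, 0, -0.8, -0.5, -0.9, 0, 0, -0.9, -0.9, 0, 0, -0.9, -0.9, 0, 0, -0.9, -0.9, 0, 0, -0.9, 0, 0, 0, -0.9, 0, 0, 0, 0, 0, 0])

```text
time: 34.7
eef_pos: [0.3897, 0.1219, 0.1145]
tcp_rot: [-0.041, 0.706, 0.041, 0.706]
contact_force: [0.2, 0.2, -0.1]
opening: -0.002
```

```bash
python3 -c "
from h import *
s=ctrl.get_state();print(w2b(s['eef_pos']),s['contact_force'])
snap('scene','s24');crop('s24','s24c',(380,260,430,320),10);snap('top','t24');crop('t24','t24c',(175,165,235,225),10)"
```

```text
[-0.21816782 -0.15431624] [ 0.23324323  0.22473167 -0.10805745]
```

View pics/s24c.png

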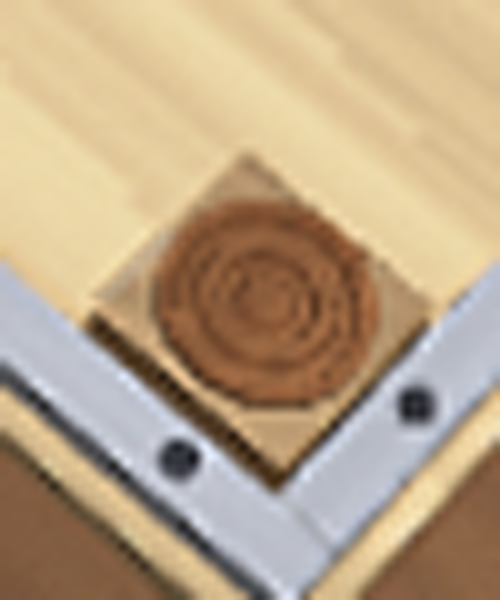

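View pics/t24c.png

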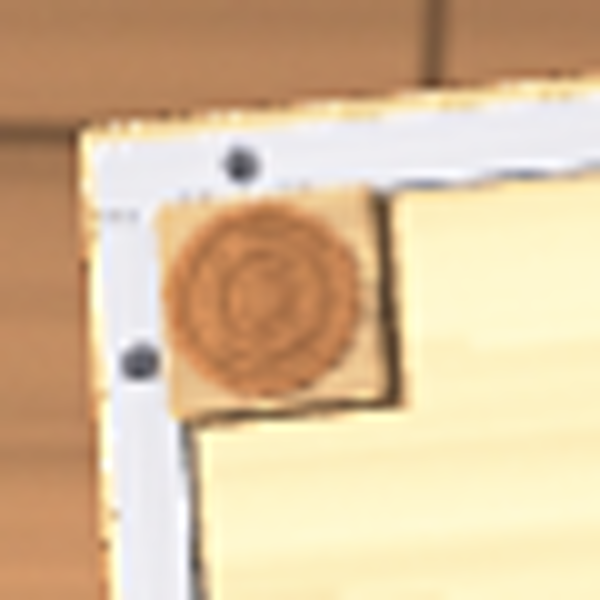

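```bash
python3 -c "
from h import *
im=np.load('pics/s24.npy')[:,:,::-1];b=cv2.resize(np.ascontiguousarray(im[260:320,370:440]),None,fx=11,fy=11,interpolation=cv2.INTER_CUBIC)
def dr(b,n,P,o,s,sh,col): cv2.polylines(b,[np.int32((px(n,P)+.5-o+sh)*s)],True,col,1)
top=[[*b2w(x,y),.040] for x,y in((0,0),(-.06,0),(-.06,-.06),(0,-.06))]
bar=[[*b2w(x,y),.026] for x,y in((0,-.18),(0,0),(-.184,0),(-.184,.02),(.02,.02),(.02,-.18))]
sh=np.array([0,1.])
dr(b,'scene',top,[370,260],11,sh,(255,0,0));dr(b,'scene',bar,[370,260],11,sh,(0,255,0));cv2.imwrite('pics/o24s.png',b[:600])
im=np.load('pics/t24.npy')[:,:,::-1];b=cv2.resize(np.ascontiguousarray(im[165:225,175:240]),None,fx=10,fy=10,interpolation=cv2.INTER_CUBIC)
sh=0
dr(b,'top',top,[175,165],10,sh,(255,0,0));dr(b,'top',bar,[175,165],10,sh,(0,255,0));cv2.imwrite('pics/o24t.png',b)"
```

```text
(no output)
```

View pics/o24s.png

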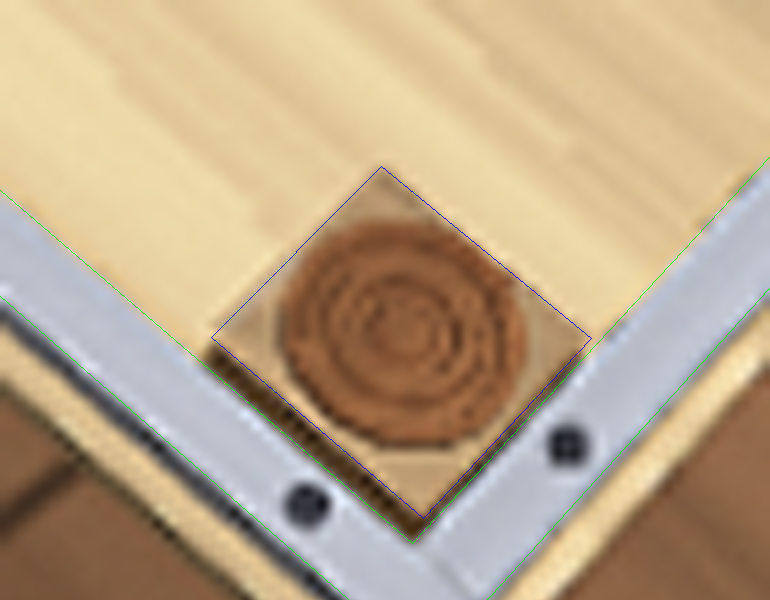

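View pics/o24t.png

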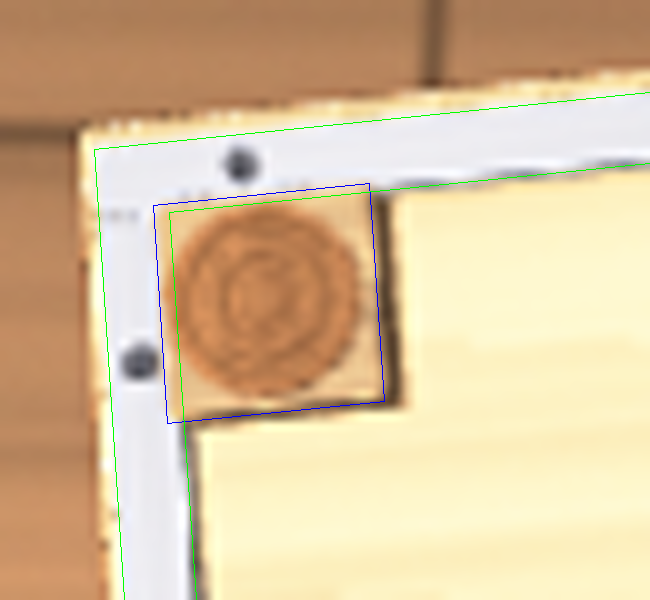

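The block is nested square. The y gap looks like 0–1.5 mm, so I'll nudge it gently towards the +y stop.

Request:
move_arm(commands=[0, 0, 0.7, 0, 0, 0.1, 0.95, 0, 0, 0.2, 0.95, 0, 0, 0.2, 0.95, 0, 0, 0.2, 0.95, 0, 0, 0.2, 0.95, 0, 0, 0.1, 0.95, 0, 0, 0, 0.95, 0, 0, 0, 0.15, 0, 0.7, 0, 0, 0, 0.9, 0, 0, 0, 0.9, 0, 0, 0, 0.7, 0, 0, 0, 0.15, 0, 0, 0, 0, 0, 0, 0])

```text
time: 36.67
eef_pos: [0.5732, 0.1695, 0.0308]
tcp_rot: [-0.042, 0.706, 0.042, 0.706]
contact_force: [-0.3, 0.1, 0.1]
opening: 0.005
```

```bash
python3 -c "
from h import *
s=ctrl.get_state();print(w2b(s['eef_pos']))
go(*b2w(-.03,-.071),.03,.118)"
```

```text
[-0.03036804 -0.12864076]
pos [0.5732 0.1695 0.0308] yawz 0.1178 | units x,y,z [0.031 2.306 0.014] turn -0.002 t 36.67 open 0.005 F [-0.3  0.1  0.1]
```

Request:
move_arm(commands=[0, 0.5, 0, 0, 0, 0.5, 0, 0, 0, 0.4, 0, 0, 0, 0.3, 0, 0, 0, 0.2, 0, 0, 0, 0.1, 0, 0, 0, 0.1, 0, 0, 0, 0.1, 0, 0, 0, 0.05, 0, 0, 0, 0, 0, 0])

```text
time: 37.92
eef_pos: [0.5667, 0.2253, 0.0308]
tcp_rot: [-0.042, 0.706, 0.042, 0.706]
contact_force: [0.9, -0.7, 0.4]
opening: -0.0
```

```bash
python3 -c "
from h import *
s=ctrl.get_state();print(w2b(s['eef_pos']))
go(*b2w(-.03,-.071),.03,.118)"
```

```text
[-0.03023927 -0.07249355]
pos [0.5667 0.2253 0.0308] yawz 0.1177 | units x,y,z [0.033 0.06  0.01 ] turn -0.003 t 37.92 open -0.0 F [ 0.9 -0.7  0.4]
```

Request:
move_arm(commands=[0, 0.08, 0, 0, 0, 0.08, 0, 0, 0, 0.06, 0, 0, 0, 0.06, 0, 0, 0, 0, 0, 0])

```text
time: 38.55
eef_pos: [0.5664, 0.2282, 0.031]
tcp_rot: [-0.045, 0.706, 0.04, 0.705]
contact_force: [0.5, -14.2, 2.1]
opening: 0.001
```

```bash
python3 -c "
from h import *
s=ctrl.get_state();print(w2b(s['eef_pos']))
go(*b2w(-.03,-.071),.03,.118)"
```

```text
[-0.03018022 -0.06959785]
pos [0.5664 0.2282 0.031 ] yawz 0.1202 | units x,y,z [ 0.039 -0.056  0.007] turn 0.025 t 38.55 open 0.001 F [  0.5 -14.2   2.1]
```

Firm contact now at 14 N, so it is against the +y stop. Next I retreat and take a last look.

Request:
move_arm(commands=[0, -0.4, 0, 0, 0, -0.7, 0, 0, -0.7, -0.4, 0, 0, -0.9, 0, -0.5, 0, -0.9, 0, -0.9, 0, -0.9, -0.5, -0.9, 0, 0, -0.9, -0.9, 0, 0, -0.9, -0.9, 0, 0, -0.9, -0.9, 0, 0, -0.5, -0.5, 0, 0, 0, 0, 0, 0, 0, 0, 0])

```text
time: 40.05
eef_pos: [0.4455, 0.0873, 0.1164]
tcp_rot: [-0.041, 0.705, 0.042, 0.706]
contact_force: [0.2, -0.3, -0.1]
opening: -0.0
```

```bash
python3 -c "
from h import *
s=ctrl.get_state();print(w2b(s['eef_pos']),s['contact_force'],s['time'])
snap('scene','s25');snap('top','t25')
top=[[*b2w(x,y),.040] for x,y in((0,0),(-.06,0),(-.06,-.06),(0,-.06))]
bar=[[*b2w(x,y),.026] for x,y in((0,-.18),(0,0),(-.184,0),(-.184,.02),(.02,.02),(.02,-.18))]
o=[]
for n,f,ox,oy,sh in(('scene','s25',372,260,[0,1.]),('top','t25',178,165,[0,0])):
  b=cv2.resize(np.ascontiguousarray(np.load('pics/'+f+'.npy')[oy:oy+56,ox:ox+66,::-1]),None,fx=6,fy=6,interpolation=cv2.INTER_CUBIC)
  c=b.copy()
  for P in(top,bar): cv2.polylines(c,[np.int32((px(n,P)+.5-[ox,oy]+sh)*6)],True,(255,0,0),1)
  o.append(np.hstack([b,c]))
cv2.imwrite('pics/o25.png',np.vstack(o)[:600])"
```

```text
[-0.16690148 -0.19525625] [ 0.15330619 -0.31184976 -0.09623188] 40.05
```

View pics/o25.png

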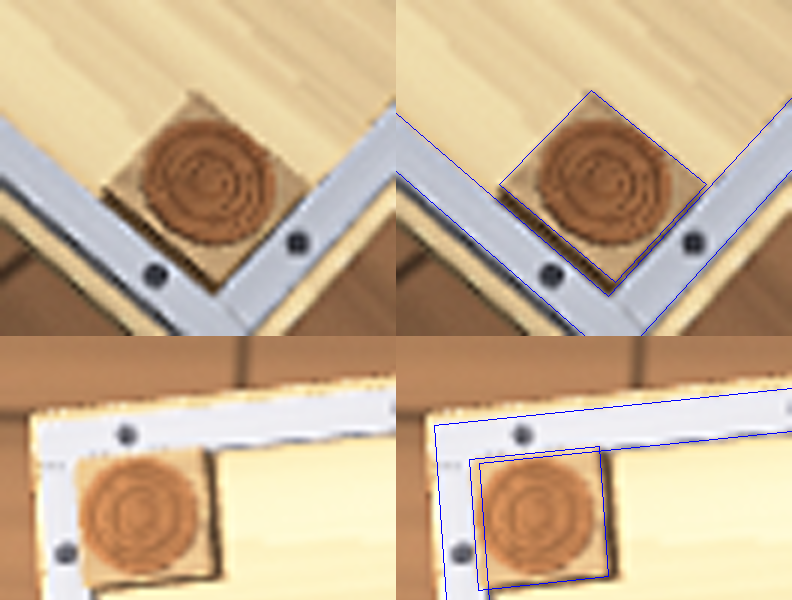

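View pics/t25.png

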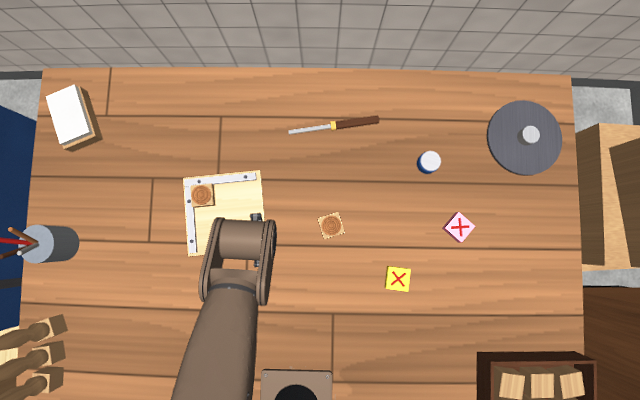

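```bash
python3 -c "
from h import *
ctrl.sign_off()"
```

```text
the job is handed in; nothing more can be done
```

The marked block now lies rosette up on the drilling board, in the corner against both stops, and I have handed the job in at about 40 s of the 72 s. The sign-off gave no verdict.

**How it was turned:** I gripped the block off-centre and leaned it on the outer edge of the +y stop. I then pushed it steeper with closed fingers and tipped it upright from the board side, which toppled it onto its back. Levering it over in the grip alone turned it only about 10°, and the push from outside stopped near 60°, where the rosette met the board's edge.

**How it was seated:** I set it down against the +y stop and slid it along to the +x stop until contact read 8 N. A last nudge towards +y read 14 N.

**Last checks:**
- **Fit:** The drawn outline of a nested block agreed with both camera pictures to within about 1 mm, with the sides square. The scene picture had to be shifted by about 1 pixel (2–3 mm), the calibration offset also seen on the board at the start. I saw no check that failed.
- **Other objects:** In the top view the other block, the tin and the gouge were at the same pixels as at the start.
- **Arm:** It was clear of everything, with about 0 N of contact force.

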